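Set up the stirrer station on a lab bench

TASK

Set up the stirrer station in this order: centre the cork ring on the stirrer's round plate, seat the yellow-stoppered flask upright in the cork ring, stand the amber bottle in the middle of the white tile, and last stand the dropper bottle with the red bulb on the black mat midway between the stirrer and the tile. Set the glass down gently, without dropping it, and leave the blue-bulb dropper bottle, the white dish and the blue clip where they are.

Things in the scene. Friction and masses are not known exactly. Their poses are not given: they have to be found in the camera images.
- mat: Fixed black rubber mat on the bench, 140 mm (its x) by 440 mm (its y), 3 mm thick, its long side roughly left to right of the robot. Origin: centre of its underside. Stirrer and tile stand on it, centred 130 mm to either side of the mat's centre along its y axis (either may be on the left), so the mat's centre is the midpoint between them.
- stirrer: Fixed magnetic stirrer on the mat: white square housing 130 x 130 mm, 50 mm tall, blue front panel towards the robot, with a round flat aluminium plate 116 mm across on top. The plate's upper face is 60 mm above the origin. Origin: centre of its underside, on the mat; z up.
- tile: Fixed square white ceramic tile on the mat, 100 x 100 x 6 mm. Origin: centre of its underside; its upper face is 6 mm above it.
- ring: Loose brown cork ring (flask support), outer diameter 66 mm, hole 48 mm right through, 28 mm tall, about 40 g, lying flat. Can be gripped across its outside, or by its 9 mm wall. Origin: centre of its underside.
- flask: Loose clear glass flask, 130 g, upright: ball 76 mm across with a flat 32 mm foot, straight neck 26 mm in diameter from 76 to 114 mm above the foot, 31 mm rim at 114 to 118 mm, yellow stopper 24 mm across up to 130 mm. Grip the neck. Origin: centre of its foot. Seated in the ring, the ball rests on the edge of the hole and the foot hangs inside, 23 mm above the ring's underside.
- amber: Loose amber glass bottle with a white paper band and a black cap, about 180 g, standing: straight body 54 mm in diameter up to 68 mm, then a shoulder and a cap 30 mm across up to 100 mm. Origin: centre of its underside; z up.
- red_dropper: Loose clear glass dropper bottle with a white collar and a RED bulb on top, about 110 g, standing: straight body 44 mm in diameter up to 66 mm, shoulder, collar 26 mm across at 74 to 82 mm, bulb 20 mm across up to 105 mm. Origin: centre of its underside; z up.
- blue_dropper: Bystander, to be left alone: loose dropper bottle of the same shape and size as the red one, but with a BLUE bulb. It stands in the same row as the things to be moved. Origin: centre of its underside.
- dish: Bystander, to be left alone: loose white ceramic dish, 90 mm across and 45 mm tall, to the left of the mat. Origin: centre of its underside.
- clip: Bystander, to be left alone: small loose blue plastic joint clip, a U of 38 x 29 mm, 14 mm tall, to the right of the mat. Origin: on its underside, in the middle of the bar of the U.

How it is judged:
By the outcome, as a careful person would: the job done as asked, in the order asked, and still so for the second after the job is handed in, with the robot touching nothing.
It also fails if it takes over 112 s, if anything falls off the work surface, if the arm or the gripper's body presses on something with over 40 N, if the wrist force passes 120 N, or if a joint passes its speed limit or range.

ROBOT

A 7-joint arm with a two-finger parallel gripper is mounted at the origin on the work surface. World frame = base frame: x ahead of the robot, y to its left, z up, the work surface at z = 0. Lengths are in m, angles in rad, forces in N, time in s.
With the tool pointing down it reaches from about 0.425 to 0.95 m from the base axis. Payload 4.7 kg.
Tool frame: the origin (TCP) lies on the centre line of the jaws, within the pads' length; the fingertips stand 25 mm ahead of it and the grasp point (between the pads) lies 6 mm ahead of it (env.tcp_to_tips is the distance from the TCP to the fingertips, in m); z points along the fingers, y is the direction in which the jaws open and shut (so a half turn about z gives the same grasp; the last joint's range is limited). The gripper opens to 87 mm and grips with 3 to 60 N. Pads are 19 mm wide; open, the fingers measure 117 mm over their backs; the gripper's body (75 mm by 190 mm) begins 51 mm behind the grasp point.
Start: joints at [1.095, 0.469, -0.049, 1.532, 0.024, 1.141, -0.082], TCP at [0.292, -0.609, 0.248] pointing down, gripper open.
Joint ranges: [-2.59, 2.59], [-0.33, 1.99], [-1.39, 1.29], [0.1, 2.45], [-1.04, 4.18], [0.21, 1.99], [-2.66, 2.66]. Speed limits (rad/s): [2.57, 2.57, 3.14, 3.14, 3.14, 3.14, 3.14].

INTERFACE

Orientations are given as a unit quaternion [w, x, y, z].
In Python, from rig import env gives the robot as it stands.
- The arm moves only by the shell command python3 -m crank 'ROWS'. ROWS is JSON, a list of rows, each a list of 5 numbers: the shift along the tool's x, y, z in cm, then the turn about the tool's z in degrees, then the opening, from -1 (shut) to 1 (fully open). In form: [[tx, ty, tz, yaw, claw], ...]. A call has 1 to 10 rows; each row is the pose to reach, as a shift and turn from the pose commanded when the call began, along the tool's axes at that moment; what a row does not reach only later rows make up. A row lasts 1/12 s, in which the tool goes at most 41.7 mm and 7.16 degrees, less where a joint would pass 70% of its speed; a pose out of reach is approached as far as the arm can. A call with a gripper value outside its range is refused whole. The fingers move at their own pace and stop on an object; the grip force is fixed at half the most. Time passes only in rows, so rows that repeat a pose let the fingers close. It gives the time, the measured TCP pose, the force and the opening at its end, in the units of the state.
- env.read_state(): the state, without advancing time (a new reading comes with each control period).
- env.read_camera(name): name is "scene" or "side" or "wrist"; returns (picture, depth): 420x560x3 uint8, red, green, blue; 420x560 float32, m along the optical axis (not along the pixel's ray), 0 where there is no reading.
- env.camera_params(name): a dict with "camera_matrix" (3x3 intrinsics, pixels), "distortion" ([k1, k2, p1, p2, k3] as OpenCV has them; the pictures are not rectified), "camera_from_world" (4x4, takes a point from world to camera coordinates). Camera axes: x right, y up, looking along -z (the intrinsics and any distortion apply to the point x, -y, -z); pixel columns grow to the right and rows downward; lengths in m; the calibration is good to about 2 mm. A picture is of the moment at which its call begins: read the wrist's pose just before it. camera_params takes no time and is no camera call; for the wrist camera it gives the pose at the moment of the call.
- env.sign_off(): hands the job in, once; it reports no verdict.
The state is a dict: "time": time; "q": joint angles; "joint_velocities": joint speeds; "joint_efforts": joint torques, N m; "position": TCP position; "ee_rot": TCP orientation; "force": force on the tool from outside, world axes, zero at the start; "wrist_torque": the same for the moment, N m; "width": opening from 0.0 (shut) to 1.0 (fully open).
Only numpy, scipy, OpenCV 4.12 (cv2) and the standard library are available. Lean on these libraries where they do the work, as an engineer would, in place of code of your own. Each camera call takes 0.05 s, during which the arm holds its last target. There are 200 camera calls.

## Working session

There is one attempt and no reset: what is moved stays moved. The work goes in short steps, Python scripts to look and compute and a shell command to move; the robot and the scene stay as the last step left them, time stands still between calls to the robot, and variables do not carry over. Pictures are saved under pics/ and viewed, about 12 in all and at most 16, crops included, and the job is handed in when it is done.

```bash
ls; mkdir -p pics; cat > h.py <<'E'
import numpy as np, cv2
from rig import env
def snap(n):
    p=env.camera_params(n); im,d=env.read_camera(n); return im,d,p
def ray(p,uv):
    K=np.array(p["camera_matrix"],float);D=np.array(p["distortion"],float);T=np.array(p["camera_from_world"],float)
    n=cv2.undistortPoints(np.array(uv,float).reshape(-1,1,2),K,D).reshape(-1,2)
    dc=np.c_[n[:,0],-n[:,1],-np.ones(len(n))]
    R=T[:3,:3]; return -R.T@T[:3,3], dc@R
def onplane(p,uv,z):
    o,d=ray(p,uv); return o+d*((z-o[2])/d[:,2])[:,None]
def withdepth(p,uv,dep):
    o,d=ray(p,uv); return o+d*np.array(dep).reshape(-1,1)
def cloud(p,dep):
    v,u=np.nonzero(dep>0); P=withdepth(p,np.c_[u,v],dep[v,u]); X=np.full(dep.shape+(3,),np.nan); X[v,u]=P; return X
def save(im,f): cv2.imwrite(f,im[:,:,::-1])
E
python3 - <<'E'
from h import *
for n in("scene","side","wrist"):
    im,d,p=snap(n); save(im,f"pics/{n}0.png"); np.savez(f"pics/{n}0.npz",im=im,d=d,**{k:np.array(v) for k,v in p.items()})
    o,_=ray(p,[[280,210]]);print(n,o,np.array(p["distortion"]))
print(env.read_state())
a=np.vstack([np.hstack([cv2.imread("pics/scene0.png")])]);
E
```

```text
pics
scene [ 1.22090975 -0.7818945   0.76281952] [-0.01015798  0.          0.          0.          0.        ]
side [ 0.31040726 -0.77845402  0.889853  ] [0.00469556 0.         0.         0.         0.        ]
wrist [ 0.35749857 -0.57701496  0.38362133] [-0.09182556  0.          0.          0.          0.        ]
{'time': 0.15, 'q': array([ 1.09506107,  0.46925858, -0.04857121,  1.53341809,  0.0241169 ,
        1.14100007, -0.08231482]), 'joint_velocities': array([ 0.00046651, -0.00330233,  0.0009161 , -0.00316082, -0.00207305,
        0.00087488,  0.00027486]), 'joint_efforts': array([ 3.71524939e-04, -5.08427417e+01, -8.12196080e-02, -2.36422187e+01,
       -6.14746520e-02,  3.55897075e-02,  1.26084424e-04]), 'position': array([ 0.291495  , -0.60834822,  0.2467394 ]), 'ee_rot': array([-7.21497395e-04,  9.75146023e-01,  2.21561893e-01, -2.01394745e-04]), 'force': array([ 0.54079551, -1.01202579, -0.18236779]), 'wrist_torque': array([-0.0033016 , -0.00188093, -0.06182542]), 'width': 0.9997478847162804}
```

View pics/scene0.png

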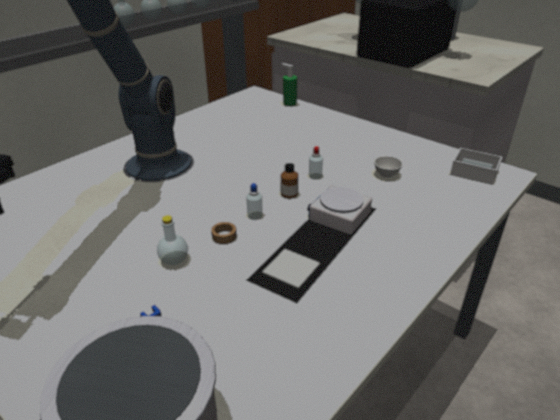

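View pics/side0.png

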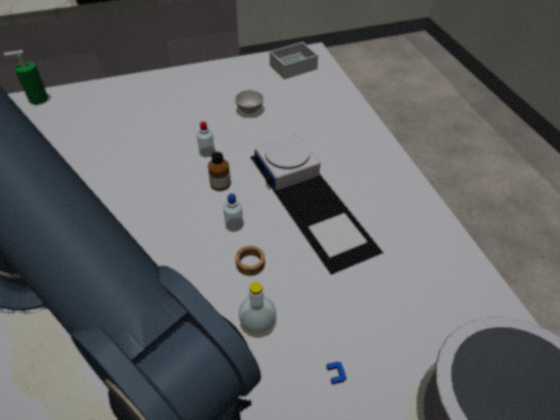

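The scene view (1st) shows, from right to left, flask (170,245), ring (224,232), blue dropper (254,202), amber (289,182) and red dropper (316,163). The stirrer is at (342,205) and the tile at (291,268). The side view (2nd) shows the same row, with flask (257,310), ring (250,259), red (205,140), amber (219,170), plate (288,153) and tile (338,235).

```bash
cat > m0.py <<'E'
from h import *
R={}
roi={'scene':dict(yel=(155,210,180,226),ring=(208,220,240,246),cap=(280,160,300,176),red=(308,144,324,157),tile=(258,245,325,292),plate=(315,184,370,214)),
'side':dict(yel=(245,278,268,298),ring=(232,243,270,276),cap=(208,150,228,166),red=(196,118,212,134),tile=(300,205,372,262),plate=(262,134,312,170))}
lims=dict(yel=((20,120,80),(35,255,255)),ring=((5,90,40),(20,255,255)),cap=((0,0,0),(180,255,45)),red=((170,120,60),(180,255,255)),tile=((0,0,150),(180,60,255)),plate=((0,0,0),(180,60,255)))
pr={}
for n in('scene','side'):
    z=np.load(f"pics/{n}0.npz"); p={k:z[k] for k in('camera_matrix','distortion','camera_from_world')}
    hsv=cv2.cvtColor(z['im'],cv2.COLOR_RGB2HSV); X=cloud(p,z['d'])
    pr[n]=p
    for k,(a,b,c,e) in roi[n].items():
        if k=='plate': continue
        m=cv2.inRange(hsv[b:e,a:c],*map(np.array,lims[k])); 
        if k=='red': m|=cv2.inRange(hsv[b:e,a:c],(0,120,60),(8,255,255))
        v,u=np.nonzero(m); 
        if len(u)==0: print(n,k,'none');continue
        cx=(u.min()+u.max())/2+a; cy=(v.min()+v.max())/2+b
        R[n,k]=(cx,cy); P=X[v+b,u+a]
        print(n,k,len(u),(cx,cy),'bbox',u.min()+a,v.min()+b,u.max()+a,v.max()+b,'depth mean',np.nanmean(P,0).round(4),'z95',np.nanpercentile(P[:,2],95).round(4))
    a,b,c,e=roi[n]['plate']; P=X[b:e,a:c].reshape(-1,3); P=P[(P[:,2]>.058)&(P[:,2]<.07)]; print(n,'plate',len(P),P.mean(0),(P.max(0)+P.min(0))/2,np.ptp(P,axis=0))
for k in roi['side']:
    if ('scene',k) in R and('side',k) in R:
        o1,d1=ray(pr['scene'],[R['scene',k]]);o2,d2=ray(pr['side'],[R['side',k]])
        A=np.c_[d1[0],-d2[0]]; t=np.linalg.lstsq(A,o2-o1,rcond=None)[0]
        q1=o1+t[0]*d1[0];q2=o2+t[1]*d2[0]; print('TRI',k,((q1+q2)/2).round(4),'gap',np.linalg.norm(q1-q2).round(4))
E
python3 m0.py
```

```text
scene yel 45 (np.float64(166.5), np.float64(219.0)) bbox 163 216 170 222 depth mean [ 0.4351 -0.2819  0.1295] z95 0.1319
scene ring 307 (np.float64(223.0), np.float64(232.5)) bbox 212 223 234 242 depth mean [ 0.4623 -0.1379  0.0209] z95 0.0296
scene cap 53 (np.float64(289.0), np.float64(167.5)) bbox 286 164 292 171 depth mean [0.4597 0.1307 0.0969] z95 0.1027
scene red 19 (np.float64(315.5), np.float64(149.5)) bbox 314 147 317 152 depth mean [0.4523 0.2669 0.0992] z95 0.1066
scene tile 1481 (np.float64(291.0), np.float64(268.0)) bbox 258 245 324 291 depth mean [ 0.6694 -0.1184  0.0068] z95 0.0117
scene plate 852 [0.64062266 0.13594978 0.06353793] [0.63858311 0.13863302 0.06356023] [0.11507317 0.11761971 0.01082643]
side yel 111 (np.float64(255.5), np.float64(287.5)) bbox 250 282 261 293 depth mean [ 0.4304 -0.2801  0.1301] z95 0.1325
side ring 427 (np.float64(249.5), np.float64(260.0)) bbox 236 246 263 274 depth mean [ 0.4555 -0.1369  0.0232] z95 0.0306
side cap 106 (np.float64(217.0), np.float64(157.5)) bbox 212 152 222 163 depth mean [0.4505 0.1334 0.097 ] z95 0.1028
side red 33 (np.float64(203.0), np.float64(125.0)) bbox 201 122 205 128 depth mean [0.4454 0.2685 0.1003] z95 0.1073
side tile 1915 (np.float64(335.5), np.float64(233.0)) bbox 300 205 371 261 depth mean [ 0.6779 -0.1112  0.0063] z95 0.012
side plate 1088 [0.63424969 0.13747884 0.06368448] [0.63529056 0.13997003 0.06363837] [0.11526086 0.11814506 0.01098671]
TRI yel [ 0.4309 -0.2787  0.1259] gap 0.0018
TRI ring [ 0.4559 -0.1325  0.0152] gap 0.0026
TRI cap [0.4523 0.14   0.0916] gap 0.0014
TRI red [0.446  0.2737 0.0953] gap 0.0016
TRI tile [ 0.6722 -0.1116  0.0036] gap 0.006
```

View pics/wrist0.png

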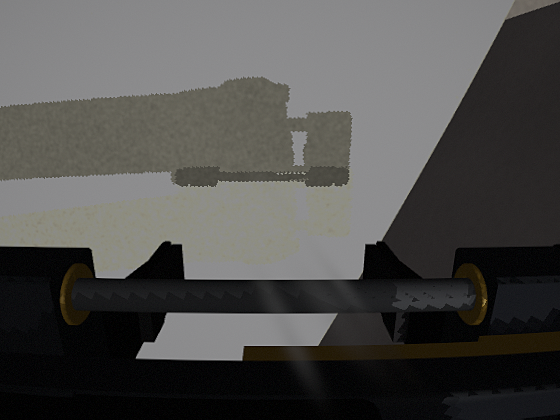

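Wrist view (3rd): only bench and the fingers along the bottom. The camera sits about 73 mm along tool +x and looks down. The triangulated heights agree with the sizes given, so I'll move now.

```bash
cat > go.py <<'E'
import sys; from h import *; from scipy.spatial.transform import Rotation as Ro
# go.py x y z psi_deg : row (cm,deg) from the present pose; psi = world heading of tool x
s=env.read_state(); q=s['ee_rot']; R=Ro.from_quat([q[1],q[2],q[3],q[0]]).as_matrix()
psi=np.degrees(np.arctan2(R[1,0],R[0,0])); 
print('t',round(s['time'],2),'pos',s['position'].round(4),'psi',psi.round(1),'w',round(s['width'],3),'tilt',R[:,2].round(3))
for i in range(1,len(sys.argv),4):
    g=np.array(list(map(float,sys.argv[i:i+4])))
    print('row',((R.T@(g[:3]-s['position']))*100).round(2),'yaw',round(-((g[3]-psi+180)%360-180),1))
E
python3 go.py .45 -.215 .25 90
```

```text
t 0.15 pos [ 0.2915 -0.6083  0.2467] psi 25.6 w 1.0 tilt [-0.001  0.001 -1.   ]
row [ 31.29 -28.62  -0.29] yaw -64.4
```

```bash
python3 -m crank '[[31.3,-28.6,-0.3,-64.4,1],[31.3,-28.6,-0.3,-64.4,1],[31.3,-28.6,-0.3,-64.4,1],[31.3,-28.6,-0.3,-64.4,1],[31.3,-28.6,-0.3,-64.4,1],[31.3,-28.6,-0.3,-64.4,1],[31.3,-28.6,-0.3,-64.4,1],[31.3,-28.6,-0.3,-64.4,1],[31.3,-28.6,-0.3,-64.4,1],[31.3,-28.6,-0.3,-64.4,1]]'; python3 go.py .45 -.215 .25 90
```

```text
time: 0.98
position: [0.4477, -0.2205, 0.2505]
ee_rot: [0.0, 0.706, 0.708, -0.0]
force: [0.4, 0.5, -1.0]
width: 1.001
t 0.98 pos [ 0.4477 -0.2205  0.2505] psi 90.2 w 1.001 tilt [-0. -0. -1.]
row [0.55 0.23 0.05] yaw 0.2
```

```bash
python3 -m crank '[[0.5,0.2,0,0,1],[0.5,0.2,0,0,1],[0.5,0.2,0,0,1]]' ; python3 - <<'E'
from h import *
im,d,p=snap('wrist'); save(im,'pics/w1.png')
X=cloud(p,d); hsv=cv2.cvtColor(im,cv2.COLOR_RGB2HSV)
m=cv2.inRange(hsv,(5,90,40),(20,255,255)); 
n,l,st,c=cv2.connectedComponentsWithStats(m); i=1+st[1:,4].argmax(); print(st[i],c[i])
P=X[l==i]; print('ring med',np.nanmedian(P,0),'z95',np.nanpercentile(P[:,2],[5,50,95]))
cn=max(cv2.findContours((l==i).astype(np.uint8),cv2.RETR_EXTERNAL,cv2.CHAIN_APPROX_NONE)[0],key=len)[:,0]
top=P[(P[:,2]>.022)]; 
for z in (.028,): 
    q=onplane(p,cn,z)[:,:2].astype(np.float32); print('circ',cv2.minEnclosingCircle(q),cv2.fitEllipse(q))
q=top[:,:2].astype(np.float32); print('topcloud circ',cv2.minEnclosingCircle(q),len(q))
E
```

```text
time: 1.23
position: [0.4493, -0.2179, 0.2504]
ee_rot: [0.0, 0.707, 0.707, -0.0]
force: [-0.3, -1.3, -0.6]
width: 0.997
[ 247   58   69   70 1729] [280.87218045  91.92828224]
ring med [ 0.45649396 -0.13247367  0.02770686] z95 [0.02620103 0.02770686 0.02902044]
circ ((0.4565337896347046, -0.13399721682071686), 0.03251757100224495) ((0.4565611481666565, -0.13408061861991882), (0.06356100738048553, 0.06400521099567413), 113.1267318725586)
topcloud circ ((0.45655977725982666, -0.13398665189743042), 0.032701052725315094) 1713
```

View pics/w1.png

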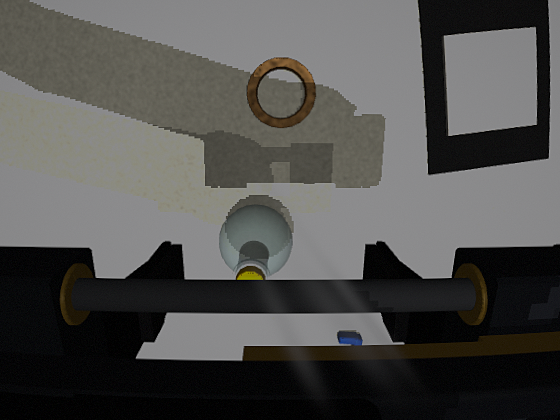

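View 4: ring at (281,92), flask ball at (255,240), tile at (490,82). The ring centre is (0.4566, -0.134) with its top at 0.0277, as it should be.

```bash
python3 go.py .4566 -.134 .25 90 .4566 -.134 .028 90
```

```text
t 1.28 pos [ 0.4489 -0.2189  0.2503] psi 89.9 w 0.998 tilt [-0.001 -0.001 -1.   ]
row [8.5  0.75 0.02] yaw -0.1
row [ 8.51  0.76 22.22] yaw -0.1
```

```bash
python3 -m crank '[[8.5,0.75,0,0,1],[8.5,0.75,0,0,1],[8.5,0.75,4,0,1],[8.5,0.75,8,0,1],[8.5,0.75,12,0,1],[8.5,0.75,15,0,1],[8.5,0.75,17,0,1],[8.5,0.75,18,0,1],[8.5,0.75,18,0,1],[8.5,0.75,18,0,1]]'; python3 go.py .4566 -.134 .028 90
```

```text
time: 2.12
position: [0.4574, -0.1335, 0.0707]
ee_rot: [0.0, 0.708, 0.706, -0.0]
force: [0.4, 0.5, 1.0]
width: 1.0
t 2.12 pos [ 0.4574 -0.1335  0.0707] psi 89.9 w 1.0 tilt [ 0. -0. -1.]
row [-0.04 -0.08  4.27] yaw -0.1
```

```bash
python3 -m crank '[[0,0,2,0,1],[0,0,3.5,0,1],[0,0,4.2,0,1],[0,0,4.2,0,1],[0,0,4.2,0,0.5],[0,0,4.2,0,0],[0,0,4.2,0,0],[0,0,4.2,0,0],[0,0,4.2,0,0],[0,0,4.2,0,0]]'; python3 -m crank '[[0,0,0,0,0],[0,0,-1,0,0],[0,0,-3,0,0],[0,0,-6,0,0],[0,0,-10,0,0],[0,0,-14,0,0],[0,0,-14,0,0],[0,0,-14,0,0],[0,0,-14,0,0]]'
```

```text
time: 2.95
position: [0.4577, -0.1326, 0.0293]
ee_rot: [0.001, 0.707, 0.707, 0.0]
force: [-0.8, -0.4, 6.2]
width: 0.761
time: 3.7
position: [0.4565, -0.1324, 0.1686]
ee_rot: [0.0, 0.707, 0.707, -0.0]
force: [-1.0, -0.5, -0.5]
width: 0.766
```

```bash
python3 go.py .637 .04 .18 98
```

```text
t 3.7 pos [ 0.4565 -0.1324  0.1686] psi 90.0 w 0.766 tilt [-0. -0. -1.]
row [17.24 18.05 -1.15] yaw -8.0
```

```bash
python3 -m crank '[[17,18,-2,-8,0],[17,18,-2,-8,0],[17,18,-2,-8,0],[17,18,-2,-8,0],[17,18,-2,-8,0],[17,18,-2,-8,0],[17,18,-2,-8,0],[17,18,-2,-8,0],[17,18,-2,-8,0],[17,18,-2,-8,0]]'; cat > plate.py <<'E'
import sys; from h import *
im,d,p=snap('wrist'); save(im,sys.argv[1])
X=cloud(p,d)
m=((X[...,2]>.056)&(X[...,2]<.072)).astype(np.uint8)
n,l,st,c=cv2.connectedComponentsWithStats(m); i=1+st[1:,4].argmax(); print(st[i],c[i])
P=X[l==i]; print('z pct',np.nanpercentile(P[:,2],[5,50,95]).round(4)); q=P[:,:2].astype(np.float32)
print('plate cloud circ',cv2.minEnclosingCircle(q),'bboxc',(q.max(0)+q.min(0))/2,np.ptp(q,axis=0))
cn=max(cv2.findContours((l==i).astype(np.uint8),cv2.RETR_EXTERNAL,cv2.CHAIN_APPROX_NONE)[0],key=len)[:,0]
print('ellipse',cv2.fitEllipse(onplane(p,cn,.063)[:,:2].astype(np.float32)))
m=((X[...,2]>.045)&(X[...,2]<.0565)).astype(np.uint8); q=X[m>0][:,:2].astype(np.float32)
if len(q)>50:print('housing',cv2.minAreaRect(q),len(q))
E
python3 plate.py pics/w2.png
```

```text
time: 4.53
position: [0.6358, 0.036, 0.1869]
ee_rot: [-0.001, 0.657, 0.754, -0.002]
force: [0.5, -0.6, 0.1]
width: 0.76
[  210     0   171   146 20851] [294.49498825  66.04733586]
z pct [0.0616 0.0628 0.064 ]
plate cloud circ ((0.6356677412986755, 0.13979235291481018), 0.058383047580718994) bboxc [0.6358024  0.13273768] [0.11610228 0.10146051]
ellipse ((0.6364020705223083, 0.13412439823150635), (0.10027037560939789, 0.11917897313833237), 97.84317016601562)
housing ((0.5713256597518921, 0.08177582919597626), (0.27475064992904663, 0.18783815205097198), 6.7748188972473145) 7957
```

View pics/w2.png

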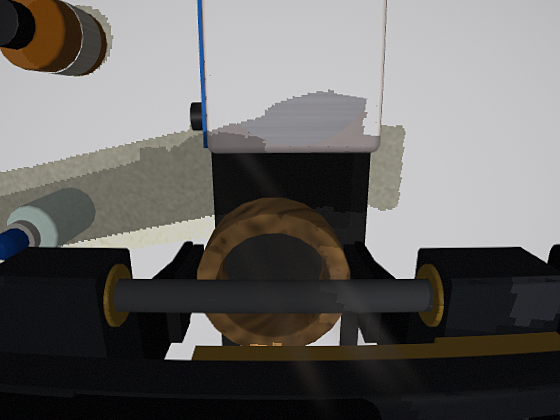

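View 5: the ring is held level between the pads at (272,270), with the stirrer at the top and its plate centred at (294,66). The plate's fitted radius is 58.4 mm (58 expected) and its height 62.8 mm (63 expected). Its centre is (0.636, 0.1395).

```bash
python3 go.py .636 .1395 .15 98 .636 .1395 .0925 98
```

```text
t 4.58 pos [0.636  0.0358 0.1874] psi 97.9 w 0.761 tilt [-0.002 -0.001 -1.   ]
row [10.27  1.44  3.73] yaw -0.1
row [10.28  1.45  9.48] yaw -0.1
```

```bash
python3 -m crank '[[4,0.6,0,0,0],[8,1.1,0,0,0],[10.3,1.4,1,0,0],[10.3,1.4,4,0,0],[10.3,1.4,6,0,0],[10.3,1.4,7,0,0],[10.3,1.4,7.5,0,0],[10.3,1.4,8,0,0],[10.3,1.4,8,0,0],[10.3,1.4,8,0,0]]'; python3 go.py .636 .1395 .0925 98
```

```text
time: 5.42
position: [0.6373, 0.1412, 0.1095]
ee_rot: [0.0, 0.656, 0.754, 0.001]
force: [-0.3, 0.7, -0.5]
width: 0.762
t 5.42 pos [0.6373 0.1412 0.1095] psi 97.9 w 0.762 tilt [ 0.002  0.    -1.   ]
row [-0.15 -0.16  1.7 ] yaw -0.1
```

```bash
python3 -m crank '[[-0.1,-0.1,0.6,0,0],[-0.1,-0.1,1.1,0,0],[-0.1,-0.1,1.4,0,0],[-0.1,-0.1,1.6,0,0],[-0.1,-0.1,1.7,0,0],[-0.1,-0.1,1.7,0,0],[-0.1,-0.1,1.7,0,0]]'; python3 go.py .636 .1395 .0925 98
```

```text
time: 6.0
position: [0.6356, 0.1402, 0.0924]
ee_rot: [0.0, 0.656, 0.755, -0.001]
force: [-2.5, -2.1, 5.3]
width: 0.762
t 6.0 pos [0.6356 0.1402 0.0924] psi 98.0 w 0.762 tilt [-0.    -0.001 -1.   ]
row [-0.08  0.03 -0.01] yaw -0.0
```

```bash
python3 -m crank '[[0,0,0,0,0.6],[0,0,0,0,0.8],[0,0,0,0,1],[0,0,0,0,1],[0,0,-2,0,1],[0,0,-5,0,1],[0,0,-9,0,1],[0,0,-11,0,1],[-4,0,-14,0,1],[-8,0,-15,0,1]]';python3 -m crank '[[-4,0,0,0,1],[-4,0,0,0,1],[-4,0,0,0,1]]'; cat > ringpl.py <<'E'
import sys; from h import *
im,d,p=snap('wrist'); save(im,sys.argv[1]); X=cloud(p,d)
# near-field mask out gripper: only keep heights
def band(a,b): return ((X[...,2]>a)&(X[...,2]<b)).astype(np.uint8)
for nm,a,b in(('plate',.058,.068),('ring',.083,.098)):
    m=band(a,b); n,l,st,c=cv2.connectedComponentsWithStats(m); i=1+st[1:,4].argmax(); P=X[l==i]; q=P[:,:2].astype(np.float32)
    print(nm,st[i],c[i].round(),'z',np.median(P[:,2]).round(4),'circ',cv2.minEnclosingCircle(q))
E
python3 ringpl.py pics/w3.png
```

```text
time: 6.83
position: [0.6466, 0.0728, 0.2432]
ee_rot: [0.001, 0.653, 0.757, 0.003]
force: [1.9, -0.2, 0.2]
width: 0.999
time: 7.08
position: [0.652, 0.0242, 0.2389]
ee_rot: [0.0, 0.659, 0.752, -0.001]
force: [0.2, 0.5, -0.9]
width: 0.998
plate [ 200    0  144  122 8199] [272.  64.] z 0.0628 circ ((0.6356914639472961, 0.13952472805976868), 0.05821903795003891)
ring [ 228    0   89   92 3177] [272.  43.] z 0.0906 circ ((0.6356471180915833, 0.13899046182632446), 0.033224985003471375)
```

View pics/w3.png

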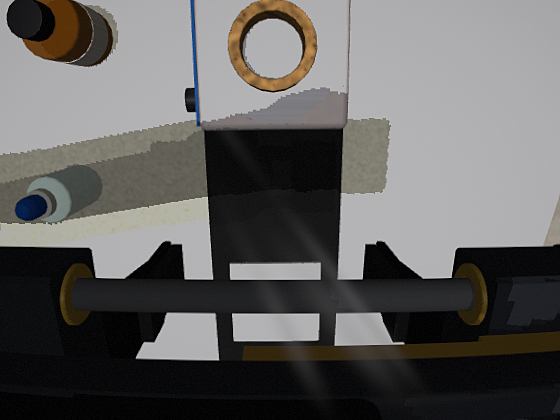

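View 6: the ring, at (272,43), lies on the plate. Its centre is within 0.6 mm of the plate's centre and its top is at 90.6 mm (91 expected). The flask is next.

```bash
python3 go.py .432 -.36 .25 90
```

```text
t 7.13 pos [0.6515 0.0275 0.2389] psi 97.9 w 0.996 tilt [-0.001  0.    -1.   ]
row [-35.38 -27.04  -1.11] yaw 7.9
```

```bash
python3 -m crank '[[-35.4,-27,-1.1,8,1],[-35.4,-27,-1.1,8,1],[-35.4,-27,-1.1,8,1],[-35.4,-27,-1.1,8,1],[-35.4,-27,-1.1,8,1],[-35.4,-27,-1.1,8,1],[-35.4,-27,-1.1,8,1],[-35.4,-27,-1.1,8,1],[-35.4,-27,-1.1,8,1],[-35.4,-27,-1.1,8,1]]' >/dev/null; python3 -m crank '[[0,0,0,0,1],[0,0,0,0,1],[0,0,0,0,1]]'; python3 - <<'E'
from h import *
im,d,p=snap('wrist'); save(im,'pics/w4.png'); X=cloud(p,d); hsv=cv2.cvtColor(im,cv2.COLOR_RGB2HSV)
m=cv2.inRange(hsv,(20,120,80),(35,255,255)); n,l,st,c=cv2.connectedComponentsWithStats(m); i=1+st[1:,4].argmax(); P=X[l==i]; print(st[i],c[i],'zpct',np.nanpercentile(P[:,2],[5,50,95]).round(4))
top=P[P[:,2]>.127][:,:2].astype(np.float32); print('stopper top',cv2.minEnclosingCircle(top),len(top))
m=((X[...,2]>.112)&(X[...,2]<.122)&(np.abs(X[...,0]-.432)<.05)&(np.abs(X[...,1]+.28)<.05)); print('rim',m.sum(),cv2.minEnclosingCircle(X[m][:,:2].astype(np.float32)) if m.sum()>9 else '')
m=((X[...,2]>.02)&(X[...,2]<.07)&(np.abs(X[...,0]-.432)<.06)&(np.abs(X[...,1]+.28)<.06)); print('ball',m.sum(),cv2.minEnclosingCircle(X[m][:,:2].astype(np.float32)) if m.sum()>9 else '')
E
python3 go.py .432 -.28 .25 90
```

```text
time: 8.22
position: [0.4486, -0.3325, 0.2493]
ee_rot: [-0.0, 0.706, 0.708, 0.001]
force: [0.4, 0.9, -0.4]
width: 1.004
[232 119  32  32 810] [247.81358025 134.47160494] zpct [0.1287 0.1297 0.131 ]
stopper top ((0.4310820400714874, -0.2797129154205322), 0.011433308944106102) 807
rim 539 ((0.4310997724533081, -0.279702752828598), 0.015701517462730408)
ball 3654 ((0.43154963850975037, -0.2793193757534027), 0.03803575038909912)
t 8.27 pos [ 0.449  -0.3319  0.2494] psi 90.3 w 1.001 tilt [ 0.001  0.001 -1.   ]
row [ 5.2  -1.68 -0.05] yaw 0.3
```

View pics/w4.png

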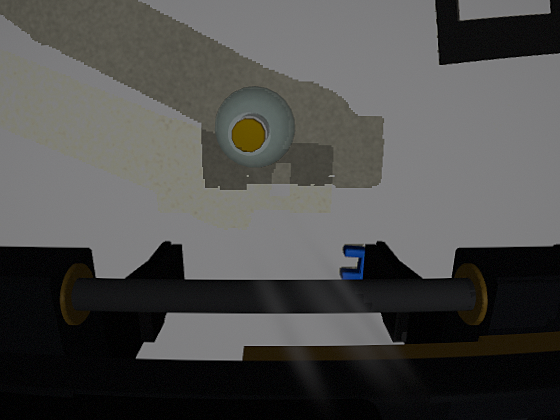

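View 7: stopper at (248,134), concentric with the ball. The blue clip is at (352,262), well clear. Flask axis (0.4312, -0.2797), stopper top 129.7 mm (130 expected).

```bash
python3 go.py .4312 -.2797 .10 90;  python3 -m crank '[[3,-1,0,0,1],[5.2,-1.8,0,0,1],[5.2,-1.8,0,0,1],[5.2,-1.8,3,0,1],[5.2,-1.8,6,0,1],[5.2,-1.8,9,0,1],[5.2,-1.8,10,0,1],[5.2,-1.8,10,0,1],[5.2,-1.8,10,0,1]]'; python3 go.py .4312 -.2797 .10 90
```

```text
t 8.27 pos [ 0.449  -0.3319  0.2494] psi 90.3 w 1.001 tilt [ 0.001  0.001 -1.   ]
row [ 5.21 -1.77 14.95] yaw 0.3
time: 9.02
position: [0.4306, -0.2818, 0.15]
ee_rot: [0.0, 0.706, 0.708, 0.0]
force: [0.5, -0.8, 0.6]
width: 1.004
t 9.02 pos [ 0.4306 -0.2818  0.15  ] psi 90.1 w 1.004 tilt [ 0.001  0.    -1.   ]
row [0.21 0.05 5.  ] yaw 0.1
```

```bash
python3 -m crank '[[0.2,0,2,0,1],[0.2,0,4,0,1],[0.2,0,5,0,1],[0.2,0,5,0,1],[0.2,0,5,0,0],[0.2,0,5,0,-0.2],[0.2,0,5,0,-0.4],[0.2,0,5,0,-0.7],[0.2,0,5,0,-0.7],[0.2,0,5,0,-0.7]]'; python3 -m crank '[[0,0,0,0,-0.7],[0,0,0,0,-0.7],[0,0,-0.5,0,-0.7],[0,0,-1.5,0,-0.7],[0,0,-3,0,-0.7],[0,0,-5,0,-0.7],[0,0,-7.5,0,-0.7],[0,0,-10,0,-0.7],[0,0,-12,0,-0.7],[0,0,-12,0,-0.7]]'; python3 go.py .65 .02 .30 98
```

```text
time: 9.85
position: [0.4297, -0.2807, 0.1]
ee_rot: [0.0, 0.707, 0.707, 0.0]
force: [0.2, -0.4, -0.2]
width: 0.634
time: 10.68
position: [0.4318, -0.2816, 0.2245]
ee_rot: [0.004, 0.707, 0.707, 0.001]
force: [0.6, 0.4, -1.2]
width: 0.314
t 10.68 pos [ 0.4318 -0.2816  0.2245] psi 90.0 w 0.314 tilt [ 0.007 -0.005 -1.   ]
row [30.12 21.87 -7.54] yaw -8.0
```

```bash
python3 -m crank '[[1,0.5,-1,0,-0.7],[3,2,-2,-1,-0.7],[6,4,-3,-2,-0.7],[9,6,-4,-3,-0.7],[12,8.5,-5,-4,-0.7],[15,11,-6,-5,-0.7],[18,13,-7,-6,-0.7],[21,15,-7.5,-7,-0.7],[23,16.5,-7.5,-8,-0.7],[24,17.5,-7.5,-8,-0.7]]'; python3 - <<'E'
from h import *
s=env.read_state()
R=[]
for n in('scene','side'):
    im,d,p=snap(n); hsv=cv2.cvtColor(im,cv2.COLOR_RGB2HSV); m=cv2.inRange(hsv,(20,120,80),(35,255,255))
    nn,l,st,c=cv2.connectedComponentsWithStats(m); i=1+st[1:,4].argmax(); P=cloud(p,d)[l==i]; print(n,st[i],c[i],np.nanmedian(P,0))
    a=c[i].astype(int); 
    if n=='scene': save(cv2.resize(im[max(0,a[1]-100):a[1]+120,max(0,a[0]-130):a[0]+150],None,fx=2.5,fy=2.5),'pics/s5.png')
print(s['position'],s['width'],s['force'])
E
python3 go.py .6356 .139 .30 98
```

```text
time: 11.52
position: [0.6051, -0.0349, 0.2943]
ee_rot: [-0.001, 0.654, 0.757, 0.001]
force: [-1.0, 0.6, -1.4]
width: 0.316
scene [289 131   6   5  24] [291.54166667 132.58333333] [ 0.60766284 -0.0391032   0.31158469]
side [306 113   2   2   3] [306.33333333 113.33333333] [ 0.61034041 -0.03719518  0.31123374]
[ 0.60509885 -0.03492797  0.29432852] 0.3164045742637955 [-0.99105764  0.58286389 -1.38140881]
t 11.62 pos [ 0.6048 -0.0375  0.2935] psi 98.2 w 0.314 tilt [-0.002  0.002 -1.   ]
row [17.03  5.58 -0.62] yaw 0.2
```

View pics/s5.png

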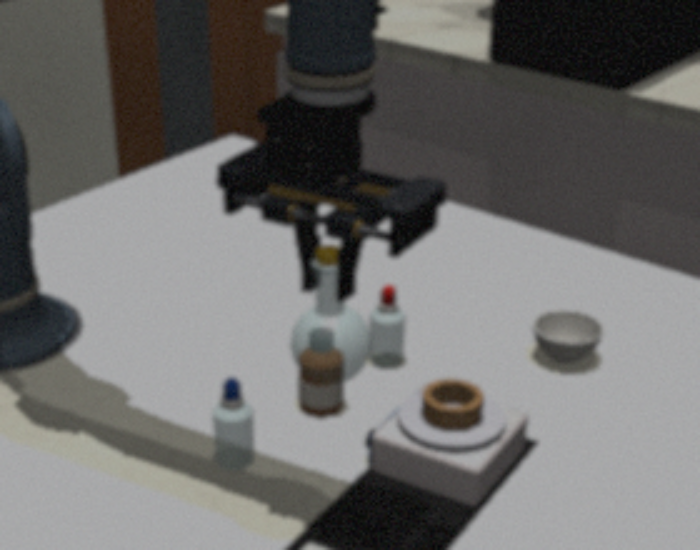

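View 8: the flask hangs upright from the jaws at (330,330) and the ring is clear on the plate at (453,403). Going above the ring next.

```bash
python3 -m crank '[[3,1,0,0,-0.7],[6,2,0,0,-0.7],[9,3,0,0,-0.7],[12,4,0,0,-0.7],[14.5,5,0,0,-0.7],[16.2,5.5,0,0,-0.7],[16.8,5.5,0,0,-0.7],[16.9,5.5,1,0,-0.7],[16.9,5.5,3,0,-0.7],[16.9,5.5,5,0,-0.7]]'; python3 -m crank '[[0,0,1,0,-0.7],[0,0,2,0,-0.7],[0,0,2,0,-0.7],[0,0,2,0,-0.7]]'; python3 go.py .636 .138 .19 98
```

```text
time: 12.45
position: [0.6355, 0.131, 0.2436]
ee_rot: [0.001, 0.657, 0.753, -0.001]
force: [-0.1, -1.2, -1.9]
width: 0.31
time: 12.78
position: [0.6355, 0.1333, 0.2244]
ee_rot: [0.0, 0.657, 0.754, -0.0]
force: [0.1, 0.2, -0.8]
width: 0.313
t 12.78 pos [0.6355 0.1333 0.2244] psi 97.9 w 0.313 tilt [-0.    -0.001 -1.   ]
row [0.46 0.12 3.44] yaw -0.1
```

```bash
python3 -m crank '[[0.5,0.1,0,0,-0.7],[0.5,0.1,0.5,0,-0.7],[0.5,0.1,1,0,-0.7],[0.5,0.1,1.5,0,-0.7],[0.5,0.1,2,0,-0.7],[0.5,0.1,2.4,0,-0.7],[0.5,0.1,2.8,0,-0.7],[0.5,0.1,3,0,-0.7],[0.5,0.1,3,0,-0.7]]'; python3 go.py .636 .138 .186 98; python3 - <<'E'
from h import *
s=env.read_state(); print(s['force'],s['wrist_torque'])
E
```

```text
time: 13.53
position: [0.6369, 0.1402, 0.1988]
ee_rot: [0.002, 0.656, 0.755, 0.001]
force: [-4.4, -1.4, 16.5]
width: 0.31
t 13.53 pos [0.6369 0.1402 0.1988] psi 98.0 w 0.31 tilt [ 0.004  0.    -1.   ]
row [-0.21 -0.13  1.28] yaw -0.0
[-4.37720794 -1.40203307 16.47344007] [-0.47215167  1.05444098  0.06110349]
```

```bash
python3 -m crank '[[-0.1,-0.1,-0.2,0,-0.7],[-0.1,-0.1,-0.3,0,-0.7],[-0.1,-0.1,-0.3,0,-0.7]]'; python3 - <<'E'
from h import *
s=env.read_state(); print(s['position'],s['force'],s['wrist_torque'])
a=[]
for n,(x,y) in(('scene',(342,170)),('side',(288,130))):
    im,d,p=snap(n); X=cloud(p,d); hsv=cv2.cvtColor(im,cv2.COLOR_RGB2HSV); m=cv2.inRange(hsv,(20,120,80),(35,255,255)); m[:y-60]=0;m[y+40:]=0;m[:,:x-40]=0;m[:,x+40:]=0
    P=X[m>0]; print(n,len(P),np.nanpercentile(P,[5,50,95],axis=0).round(4) if len(P) else '')
    a.append(cv2.resize(im[y-60:y+70,x-65:x+65],(400,400),interpolation=cv2.INTER_CUBIC))
save(np.hstack(a),'pics/s6.png')
E
```

```text
time: 13.78
position: [0.6355, 0.1385, 0.1988]
ee_rot: [0.001, 0.656, 0.755, 0.001]
force: [-1.5, -0.4, 7.5]
width: 0.314
[0.63548934 0.13854008 0.19881798] [-1.49932969 -0.39135445  7.4524443 ] [-0.16710216  0.22951816 -0.00773522]
scene 20 [[0.6321 0.1279 0.2122]
 [0.6396 0.1343 0.2161]
 [0.645  0.1424 0.218 ]]
side 1 [[0.6403 0.1415 0.217 ]
 [0.6403 0.1415 0.217 ]
 [0.6403 0.1415 0.217 ]]
```

View pics/s6.png

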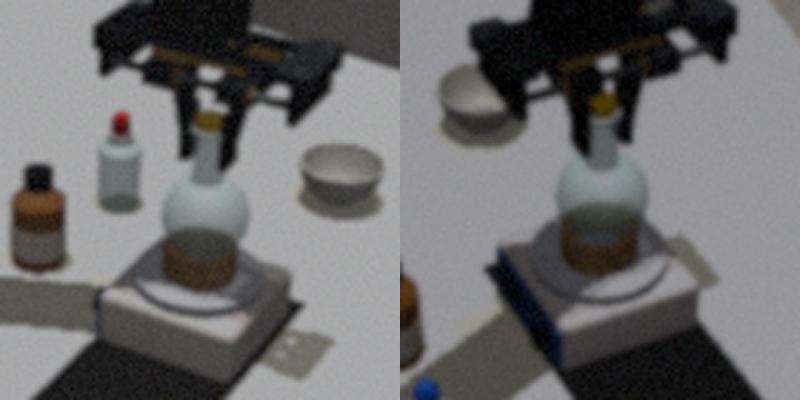

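View 9: the flask sits in the ring in both views. The stopper top measures 217 mm against 216 expected when seated, so it had slid a little in the grip when lifted. Releasing it now.

```bash
python3 -m crank '[[0,0,0,0,-0.3],[0,0,0,0,-0.2],[0,0,0,0,0],[0,0,0,0,0.4],[0,0,0,0,0.6],[0,0,0,0,0.6],[0,0,-2,0,0.6],[0,0,-5,0,0.6],[0,0,-9,0,0.8],[0,0,-12,0,1]]'; python3 -m crank '[[0,0,-2,0,1],[0,0,-2,0,1]]';  python3 go.py .452 .055 .26 90
```

```text
time: 14.72
position: [0.6351, 0.1387, 0.3199]
ee_rot: [0.0, 0.656, 0.755, 0.001]
force: [0.8, 0.5, 0.0]
width: 0.87
time: 14.88
position: [0.6367, 0.1397, 0.3432]
ee_rot: [0.003, 0.656, 0.755, 0.004]
force: [-0.6, -0.2, -0.7]
width: 0.973
t 14.88 pos [0.6367 0.1397 0.3432] psi 98.0 w 0.973 tilt [ 0.009  0.003 -1.   ]
row [ -5.83 -19.55   8.13] yaw 8.0
```

```bash
python3 -m crank '[[-1.5,-4,0,2,1],[-3,-8,0,4,1],[-4.5,-12,2,6,1],[-5.8,-16,5,8,1],[-5.8,-19.5,8,8,1],[-5.8,-19.5,8,8,1],[-5.8,-19.5,8,8,1],[-5.8,-19.5,8,8,1],[-5.8,-19.5,8,8,1]]'; cat > am.py <<'E'
import sys; from h import *
im,d,p=snap('wrist'); save(im,sys.argv[1]); X=cloud(p,d); cx,cy=map(float,sys.argv[2:4])
near=(np.abs(X[...,0]-cx)<.05)&(np.abs(X[...,1]-cy)<.05)
for a,b in eval(sys.argv[4]):
    m=near&(X[...,2]>a)&(X[...,2]<b)
    if m.sum()>9: print((a,b),m.sum(),np.argwhere(m).mean(0)[::-1].round(),cv2.minEnclosingCircle(X[m][:,:2].astype(np.float32)),'zmed',np.median(X[m][:,2]).round(4))
E
python3 am.py pics/w7.png .452 .137 '[(.095,.105),(.05,.068),(.02,.05)]'; python3 go.py .452 .137 .25 90
```

```text
time: 15.63
position: [0.4513, 0.0543, 0.2583]
ee_rot: [0.001, 0.707, 0.707, 0.001]
force: [0.5, 0.0, 0.0]
width: 1.001
(0.095, 0.105) 1179 [274.  90.] ((0.45214492082595825, 0.13817346096038818), 0.015243051573634148) zmed 0.0998
(0.05, 0.068) 136 [272.  89.] ((0.45232921838760376, 0.13813358545303345), 0.027241624891757965) zmed 0.0673
t 15.68 pos [0.4516 0.0544 0.2585] psi 90.0 w 1.0 tilt [ 0.003  0.001 -1.   ]
row [8.26 0.04 0.86] yaw 0.0
```

View pics/w7.png

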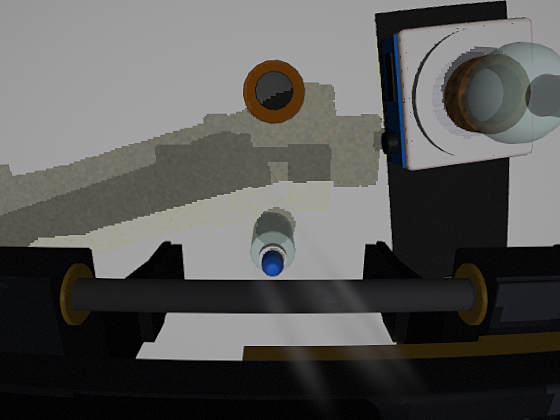

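View 10: amber at (274,90), flask seated on the stirrer at right, blue dropper upright at (272,245). Amber axis (0.4522, 0.1382), cap top 99.8 mm (100 expected).

```bash
python3 -m crank '[[4,0,0,0,1],[8,0,0,0,1],[8.4,0.0,0,0,1],[8.4,0,3,0,1],[8.4,0,7,0,1],[8.4,0,10,0,1],[8.4,0,13,0,1],[8.4,0,15,0,1],[8.4,0,15,0,1],[8.4,0,15,0,1]]'; python3 go.py .4522 .1382 .062 90
```

```text
time: 16.52
position: [0.4506, 0.1387, 0.1073]
ee_rot: [-0.001, 0.707, 0.707, -0.0]
force: [-0.3, -0.1, -0.4]
width: 0.999
t 16.52 pos [0.4506 0.1387 0.1073] psi 90.0 w 0.999 tilt [-0.001  0.001 -1.   ]
row [-0.05  0.17  4.53] yaw 0.0
```

Next I descend and grip, giving the fingers time to close fully before lifting.

```bash
python3 -m crank '[[0,0.2,2,0,1],[0,0.2,3.5,0,1],[0,0.2,4.5,0,1],[0,0.2,4.5,0,1],[0,0.2,4.5,0,1],[0,0.2,4.5,0,0.4],[0,0.2,4.5,0,0.3],[0,0.2,4.5,0,0],[0,0.2,4.5,0,0],[0,0.2,4.5,0,0]]'; python3 -m crank '[[0,0,0,0,0],[0,0,0,0,0],[0,0,0,0,0],[0,0,0,0,0]]'; python3 go.py .66 -.19 .17 98
```

```text
time: 17.35
position: [0.4521, 0.1378, 0.0629]
ee_rot: [0.0, 0.707, 0.707, 0.0]
force: [0.1, -0.5, 0.9]
width: 0.705
time: 17.68
position: [0.452, 0.1378, 0.0627]
ee_rot: [0.0, 0.707, 0.707, 0.0]
force: [0.4, 0.1, 2.5]
width: 0.606
t 17.68 pos [0.452  0.1378 0.0627] psi 90.0 w 0.606 tilt [ 0. -0. -1.]
row [-32.78  20.81 -10.72] yaw -8.0
```

```bash
python3 -m crank '[[0,0,-0.5,0,0],[0,0,-1.5,0,0],[0,0,-4,0,0],[0,0,-7,0,0],[0,0,-10,0,0],[0,0,-13,0,0],[-2,0,-14,0,0],[-5,1,-14,0,0],[-8,2,-14,-1,0],[-11,4,-14,-2,0]]'; python3 go.py .67 -.2 .19 98
```

```text
time: 18.52
position: [0.4904, 0.027, 0.2036]
ee_rot: [0.0, 0.694, 0.72, -0.001]
force: [0.6, 0.4, -2.3]
width: 0.608
t 18.52 pos [0.4904 0.027  0.2036] psi 92.2 w 0.608 tilt [-0.    -0.001 -1.   ]
row [-23.36  17.09   1.39] yaw -5.8
```

```bash
python3 -m crank '[[-3,2,0,-1,0],[-6,4.5,0,-2,0],[-9,7,0,-3,0],[-12,9.5,0,-4,0],[-15,12,0,-5,0],[-18,14.5,0,-6,0],[-21,16.5,0.5,-6,0],[-23,17,1,-6,0],[-23.3,17,1,-6,0],[-23.3,17,1,-6,0]]'; cat > tile.py <<'E'
import sys; from h import *
im,d,p=snap('wrist'); save(im,sys.argv[1]); X=cloud(p,d)
hsv=cv2.cvtColor(im,cv2.COLOR_RGB2HSV)
m=((X[...,2]>.0062)&(X[...,2]<.013)&(np.abs(X[...,0]-.672)<.09)&(np.abs(X[...,1]+.115)<.09)&(hsv[...,2]>90)).astype(np.uint8)
m=cv2.morphologyEx(m,cv2.MORPH_OPEN,np.ones((3,3)))
n,l,st,c=cv2.connectedComponentsWithStats(m); i=1+st[1:,4].argmax(); print(st[i],c[i])
P=X[l==i]; print('z',np.percentile(P[:,2],[5,50,95]).round(4),cv2.minAreaRect(P[:,:2].astype(np.float32)))
cn=max(cv2.findContours((l==i).astype(np.uint8),cv2.RETR_EXTERNAL,cv2.CHAIN_APPROX_NONE)[0],key=len)[:,0]
r=cv2.minAreaRect(onplane(p,cn,.009)[:,:2].astype(np.float32)); print('contour on z=.009',r)
E
python3 tile.py pics/w8.png; python3 go.py .672 -.115 .19 98
```

```text
time: 19.35
position: [0.6691, -0.2013, 0.1918]
ee_rot: [-0.001, 0.657, 0.754, -0.0]
force: [-0.5, 0.3, -1.5]
width: 0.608
[  232    31   122   122 14241] [291.78821712  90.93132505]
z [0.0076 0.0088 0.0101] ((0.6732989549636841, -0.11733315885066986), (0.1003047451376915, 0.09968799352645874), 8.338666915893555)
contour on z=.009 ((0.673154354095459, -0.11743919551372528), (0.09984291344881058, 0.09919371455907822), 8.300763130187988)
t 19.4 pos [ 0.6693 -0.1989  0.1925] psi 98.0 w 0.608 tilt [-0.001  0.001 -1.   ]
row [8.27 1.43 0.26] yaw -0.0
```

View pics/w8.png

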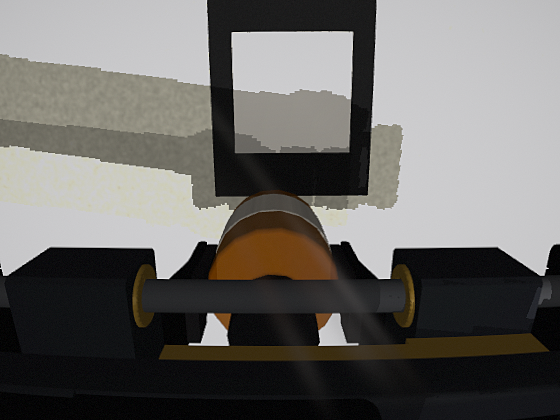

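View 11: the tile at (292,91) fits a 100.3 x 99.7 mm square, with its centre at (0.6732, -0.1174) and top at 8.8 mm. The distance to the stirrer is 259.6 mm (260 expected). Amber is held upright.

```bash
python3 -m crank '[[3,0.5,0,0,0],[6,1,0,0,0],[8,1.5,0,0,0],[8.2,1.6,2,0,0],[8.2,1.6,5,0,0],[8.2,1.6,7,0,0],[8.2,1.6,9,0,0],[8.2,1.6,10,0,0],[8.2,1.6,10.5,0,0],[8.2,1.6,10.5,0,0]]'; python3 go.py .6732 -.1178 .0717 98
```

```text
time: 20.23
position: [0.6738, -0.1144, 0.0874]
ee_rot: [-0.001, 0.655, 0.755, -0.0]
force: [-0.2, -1.1, -1.6]
width: 0.617
t 20.23 pos [ 0.6738 -0.1144  0.0874] psi 98.1 w 0.617 tilt [-0.001  0.001 -1.   ]
row [-0.33 -0.11  1.57] yaw 0.1
```

```bash
python3 -m crank '[[-0.3,-0.1,0,0,0],[-0.3,-0.1,0.4,0,0],[-0.3,-0.1,0.8,0,0],[-0.3,-0.1,1.1,0,0],[-0.3,-0.1,1.3,0,0],[-0.3,-0.1,1.5,0,0],[-0.3,-0.1,1.5,0,0],[-0.3,-0.1,1.5,0,0]]'; python3 go.py .6732 -.1178 .0717 98
```

```text
time: 20.9
position: [0.6737, -0.1187, 0.0724]
ee_rot: [-0.0, 0.656, 0.755, -0.0]
force: [-0.4, 0.0, -1.4]
width: 0.607
t 20.9 pos [ 0.6737 -0.1187  0.0724] psi 98.0 w 0.607 tilt [-0.  0. -1.]
row [ 0.1  -0.04  0.07] yaw 0.0
```

```bash
python3 -m crank '[[0.1,0,0.05,0,0],[0.1,0,0.1,0,0],[0.1,0,0.1,0,0],[0.1,0,0.1,0,0]]'; python3 -m crank '[[0,0,0,0,0.25],[0,0,0,0,0.3],[0,0,0,0,0.4],[0,0,0,0,0.6],[0,0,0,0,0.8],[0,0,0,0,1],[0,0,-1,0,1],[0,0,-4,0,1],[0,0,-8,0,1],[0,0,-12,0,1]]'; python3 go.py .6732 -.1174 .25 98 .447 .188 .25 90
```

```text
time: 21.23
position: [0.6738, -0.1175, 0.0718]
ee_rot: [0.0, 0.656, 0.755, 0.0]
force: [0.1, 0.2, -0.4]
width: 0.608
time: 22.07
position: [0.6729, -0.1177, 0.1927]
ee_rot: [-0.001, 0.656, 0.755, -0.0]
force: [0.6, 0.1, 0.6]
width: 0.991
t 22.07 pos [ 0.6729 -0.1177  0.1927] psi 98.0 w 0.991 tilt [-0.002  0.001 -1.   ]
row [ 0.03  0.02 -5.73] yaw 0.0
row [ 33.42 -18.12  -5.67] yaw 8.0
```

```bash
python3 -m crank '[[3,-3,-5,1,1],[7,-6,-8,2,1],[10,-9,-9,3,1],[13,-12,-9,4,1],[16,-15,-9,5,1],[20,-18,-9,6,1],[24,-18,-9,7,1],[28,-18,-8,8,1],[32,-18,-7,8,1],[33.4,-18,-6,8,1]]' >/dev/null; python3 -m crank '[[0,0,0,0,1],[0,0,0,0,1]]'; python3 am.py pics/w9.png .447 .27 '[(.098,.108),(.076,.086),(.05,.068)]'; python3 go.py .447 .27 .25 90
```

```text
time: 23.07
position: [0.4496, 0.1802, 0.2554]
ee_rot: [-0.0, 0.705, 0.709, 0.0]
force: [-0.4, -1.4, -0.7]
width: 1.001
(0.098, 0.108) 488 [269.  78.] ((0.44628554582595825, 0.273189514875412), 0.009788037277758121) zmed 0.1033
(0.076, 0.086) 310 [270.  81.] ((0.4461531639099121, 0.2733861207962036), 0.013051909394562244) zmed 0.0818
(0.05, 0.068) 398 [269.  80.] ((0.4459805488586426, 0.2733798027038574), 0.02216838113963604) zmed 0.067
t 23.12 pos [0.4507 0.1782 0.2554] psi 90.1 w 0.999 tilt [ 0.    -0.001 -1.   ]
row [ 9.18 -0.35  0.54] yaw 0.1
```

View pics/w9.png

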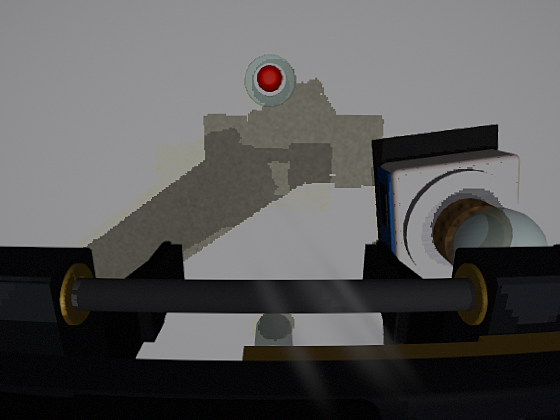

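View 12: red dropper at (269,79), axis (0.4462, 0.2733), bulb top about 104 mm. All heights agree with the text.

```bash
python3 -m crank '[[4,-0.2,0,0,1],[8,-0.4,0,0,1],[9.5,-0.4,0,0,1],[9.5,-0.4,3,0,1],[9.5,-0.4,7,0,1],[9.5,-0.4,10,0,1],[9.5,-0.4,13,0,1],[9.5,-0.4,14.5,0,1],[9.5,-0.4,14.5,0,1],[9.5,-0.4,14.5,0,1]]'; python3 go.py .4462 .2733 .066 90
```

```text
time: 23.95
position: [0.448, 0.2714, 0.11]
ee_rot: [0.0, 0.708, 0.706, -0.0]
force: [1.0, -0.0, 1.0]
width: 1.004
t 23.95 pos [0.448  0.2714 0.11  ] psi 89.8 w 1.004 tilt [-0.    -0.001 -1.   ]
row [ 0.2  -0.18  4.4 ] yaw -0.2
```

```bash
python3 -m crank '[[0.2,-0.2,2,0,1],[0.2,-0.2,3.5,0,1],[0.2,-0.2,4.4,0,1],[0.2,-0.2,4.4,0,1],[0.2,-0.2,4.4,0,1],[0.2,-0.2,4.4,0,0.3],[0.2,-0.2,4.4,0,0.1],[0.2,-0.2,4.4,0,-0.2],[0.2,-0.2,4.4,0,-0.2],[0.2,-0.2,4.4,0,-0.2]]'; python3 -m crank '[[0,0,0,0,-0.2],[0,0,0,0,-0.2],[0,0,0,0,-0.2],[0,0,0,0,-0.2],[0,0,0,0,-0.2],[0,0,0,0,-0.2]]'; python3 go.py .52 .011 .2 80 .6545 .011 .20 68
```

```text
time: 24.78
position: [0.4451, 0.2749, 0.0663]
ee_rot: [0.0, 0.707, 0.707, 0.0]
force: [0.2, -0.1, -0.0]
width: 0.705
time: 25.28
position: [0.4451, 0.2749, 0.066]
ee_rot: [0.0, 0.707, 0.707, 0.0]
force: [1.1, 0.7, 0.1]
width: 0.496
t 25.28 pos [0.4451 0.2749 0.066 ] psi 90.0 w 0.496 tilt [ 0.  0. -1.]
row [-26.39   7.5  -13.4 ] yaw 10.0
row [-26.39  20.95 -13.4 ] yaw 22.0
```

```bash
python3 -m crank '[[0,0,-0.5,0,-0.2],[0,0,-1.5,0,-0.2],[0,0,-4,0,-0.2],[0,0,-7,0,-0.2],[0,0,-10,0,-0.2],[0,0,-13,0,-0.2],[-2,0,-15,0,-0.2],[-5,0,-16,0,-0.2],[-8,0,-16,0,-0.2],[-11,0.5,-16,0,-0.2]]'; python3 -m crank '[[-3,1,0,2,-0.2],[-6,2,0,4,-0.2],[-9,4,0,7,-0.2],[-12,6.5,0,10,-0.2],[-14,9.5,0,13,-0.2],[-15,12.5,0,16,-0.2],[-15.4,15.5,0,19,-0.2],[-15.4,18.5,0,22,-0.2],[-15.4,20.4,0,22,-0.2],[-15.4,20.4,0,22,-0.2]]';  python3 go.py .6545 .011 .20 68
```

```text
time: 26.12
position: [0.4492, 0.1643, 0.2276]
ee_rot: [0.001, 0.706, 0.708, 0.001]
force: [1.1, 0.3, -1.6]
width: 0.498
time: 26.95
position: [0.6571, 0.0106, 0.2262]
ee_rot: [-0.0, 0.829, 0.559, 0.002]
force: [0.8, 0.5, -1.8]
width: 0.491
t 26.95 pos [0.6571 0.0106 0.2262] psi 67.9 w 0.491 tilt [ 0.002  0.002 -1.   ]
row [-0.07 -0.26  2.62] yaw -0.1
```

```bash
python3 go.py .6551 .0125 .069 68;  python3 -m crank '[[0.1,-0.2,2,0,-0.2],[0.1,-0.2,4,0,-0.2],[0.1,-0.2,6,0,-0.2],[0.1,-0.2,8,0,-0.2],[0.1,-0.2,10,0,-0.2],[0.1,-0.2,12,0,-0.2],[0.1,-0.2,13,0,-0.2],[0.1,-0.2,14,0,-0.2],[0.1,-0.2,14,0,-0.2],[0.1,-0.2,14,0,-0.2]]'; python3 go.py .6551 .0125 .069 68
```

```text
t 26.95 pos [0.6571 0.0106 0.2262] psi 67.9 w 0.491 tilt [ 0.002  0.002 -1.   ]
row [ 0.06 -0.29 15.72] yaw -0.1
time: 27.78
position: [0.6526, 0.0126, 0.0865]
ee_rot: [0.0, 0.829, 0.559, 0.0]
force: [0.1, 0.2, -1.6]
width: 0.495
t 27.78 pos [0.6526 0.0126 0.0865] psi 68.0 w 0.495 tilt [ 0.  0. -1.]
row [0.09 0.24 1.75] yaw 0.0
```

```bash
python3 -m crank '[[0.1,0.2,0.5,0,-0.2],[0.1,0.2,0.9,0,-0.2],[0.1,0.2,1.3,0,-0.2],[0.1,0.2,1.5,0,-0.2],[0.1,0.2,1.65,0,-0.2],[0.1,0.2,1.75,0,-0.2],[0.1,0.2,1.75,0,-0.2],[0.1,0.2,1.75,0,-0.2]]'; python3 go.py .6551 .0125 .069 68
```

```text
time: 28.45
position: [0.6547, 0.0127, 0.069]
ee_rot: [0.0, 0.829, 0.559, -0.0]
force: [-1.0, -0.4, 4.1]
width: 0.497
t 28.45 pos [0.6547 0.0127 0.069 ] psi 68.0 w 0.497 tilt [ 0. -0. -1.]
row [-0.01  0.05  0.  ] yaw -0.0
```

Contact at the expected height. I'll release, raise, move away and check everything.

```bash
python3 -m crank '[[0,0,0,0,0.05],[0,0,0,0,0.1],[0,0,0,0,0.3],[0,0,0,0,0.5],[0,0,0,0,0.7],[0,0,0,0,0.8],[0,0,-1,0,0.8],[0,0,-4,0,0.8],[0,0,-8,0,0.8],[0,0,-12,0,0.8]]'; python3 -m crank '[[0,0,-4,0,0.8],[0,0,-8,0,0.8],[-1,-3,-12,0,0.8],[-4,-6,-15,0,0.8],[-7,-9,-17,0,0.8],[-8,-9,-17,0,0.8],[-8,-9,-17,0,0.8],[-8,-9,-17,0,0.8]]'; python3 - <<'E'
from h import *
im,d,p=snap('wrist'); save(im,'pics/w10.png'); X=cloud(p,d)
T=dict(red=(.6545,.011,[(.098,.109),(.05,.071)]),amber=(.6732,-.1174,[(.1,.112),(.055,.078)]),ring=(.6357,.1395,[(.083,.095),(.195,.222),(.058,.068)]))
for n in('wrist','scene','side'):
    if n!='wrist':
        im,d,p=snap(n); save(im,f'pics/{n}10.png'); X=cloud(p,d)
    for k,(x,y,b) in T.items():
        for lo,hi in b:
            m=(np.hypot(X[...,0]-x,X[...,1]-y)<.065)&(X[...,2]>lo)&(X[...,2]<hi)
            if m.sum()>9: c,r=cv2.minEnclosingCircle(X[m][:,:2].astype(np.float32)); print(n,k,(lo,hi),m.sum(),np.round(c,4),round(r,4),np.percentile(X[m][:,2],95).round(4))
for n,f in (('scene','scene'),('side','side')):
    z0=np.load(f'pics/{n}0.npz')['im']; 
im=cv2.imread('pics/scene10.png')[130:310,90:420]; cv2.imwrite('pics/s10c.png',cv2.resize(im,None,fx=2.4,fy=2.4,interpolation=cv2.INTER_CUBIC))
E
```

```text
time: 29.28
position: [0.654, 0.0127, 0.1897]
ee_rot: [-0.001, 0.829, 0.559, -0.001]
force: [0.4, -0.3, 0.4]
width: 0.897
time: 29.95
position: [0.5408, -0.0287, 0.3605]
ee_rot: [0.002, 0.83, 0.558, 0.001]
force: [0.9, 0.5, 0.6]
width: 0.903
wrist red (0.098, 0.109) 261 [0.6545 0.0112] 0.0097 0.1083
wrist red (0.05, 0.071) 282 [0.6544 0.0112] 0.0223 0.0708
wrist amber (0.1, 0.112) 606 [ 0.6734 -0.1168] 0.0156 0.1103
wrist amber (0.055, 0.078) 373 [ 0.6734 -0.1164] 0.0274 0.0778
wrist ring (0.083, 0.095) 86 [0.6222 0.1184] 0.0225 0.091
wrist ring (0.058, 0.068) 2831 [0.6329 0.1333] 0.0571 0.0643
scene red (0.098, 0.109) 38 [0.6589 0.01  ] 0.0098 0.1085
scene red (0.05, 0.071) 138 [0.6537 0.032 ] 0.0444 0.0705
scene amber (0.1, 0.112) 120 [ 0.6776 -0.1168] 0.0165 0.1112
scene amber (0.055, 0.078) 188 [ 0.6795 -0.1196] 0.0269 0.0772
scene ring (0.083, 0.095) 126 [0.6413 0.1356] 0.0335 0.0933
scene ring (0.195, 0.222) 113 [0.6313 0.1342] 0.0163 0.2168
scene ring (0.058, 0.068) 496 [0.6389 0.1384] 0.0607 0.0667
side red (0.098, 0.109) 40 [0.6543 0.0101] 0.0092 0.1088
side red (0.05, 0.071) 128 [0.6539 0.0102] 0.0223 0.0704
side amber (0.1, 0.112) 139 [ 0.6736 -0.1154] 0.0163 0.1116
side amber (0.055, 0.078) 177 [ 0.672 -0.118] 0.0268 0.0775
side ring (0.083, 0.095) 132 [0.6343 0.1343] 0.0326 0.0932
side ring (0.195, 0.222) 129 [0.6267 0.1339] 0.0161 0.2171
side ring (0.058, 0.068) 603 [0.6352 0.1402] 0.0597 0.0665
```

View pics/w10.png

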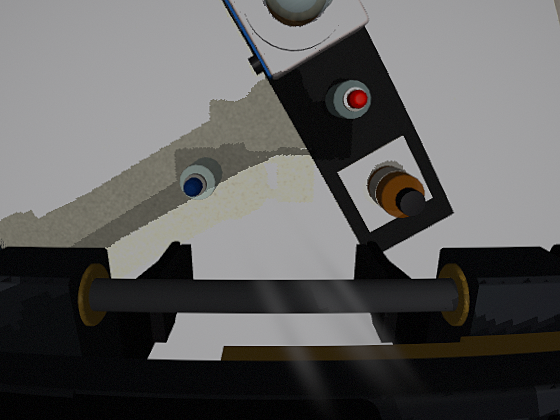

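View pics/s10c.png

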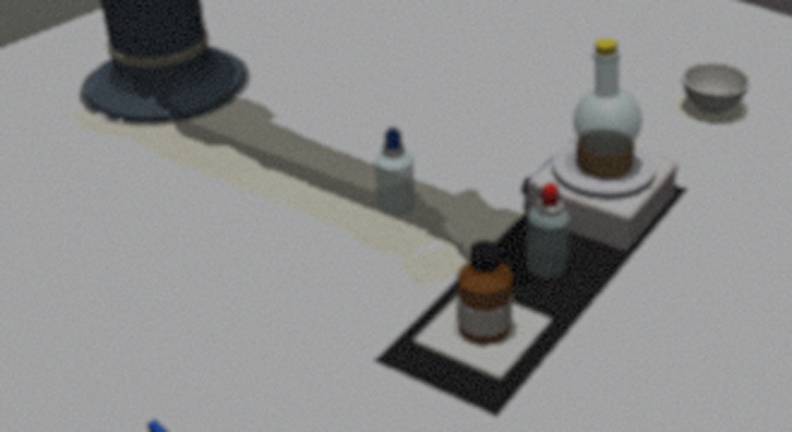

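Views 13 and 14: red stands midway and amber is centred, both within 1 mm, and the bystanders look untouched. The flask's rim reads 6–9 mm off the plate's axis, so it may be tilted or the ring shifted. I'll look from above.

```bash
python3 go.py .655 .06 .36 98; python3 -m crank '[[3,3,0,-6,0.8],[6,6,0,-12,0.8],[10,8.5,0,-18,0.8],[12.4,8.5,0,-24,0.8],[12.4,7.3,0,-30,0.8],[12.4,7.3,0,-30,0.8],[12.4,7.3,0,-30,0.8],[12.4,7.3,0,-30,0.8]]'; cat > fl.py <<'E'
import sys; from h import *
im,d,p=snap('wrist'); save(im,sys.argv[1]); X=cloud(p,d); hsv=cv2.cvtColor(im,cv2.COLOR_RGB2HSV)
x,y=.6357,.1395; near=np.hypot(X[...,0]-x,X[...,1]-y)<.066
for nm,lo,hi in(('plate',.058,.068),('ring',.087,.095),('ball',.115,.128),('ballup',.135,.15),('rim',.195,.206),('stopper',.213,.22)):
    m=near&(X[...,2]>lo)&(X[...,2]<hi)
    if m.sum()>9: q=X[m]; c,r=cv2.minEnclosingCircle(q[:,:2].astype(np.float32)); print(nm,m.sum(),np.round(c,4),round(r,4),np.percentile(q[:,2],[5,50,95]).round(4))
m=near&(X[...,2]>.1)&(X[...,2]<.15); q=X[m]  # sphere fit
A=np.c_[2*q,np.ones(len(q))]; s=np.linalg.lstsq(A,(q**2).sum(1),rcond=None)[0]; print('sphere',s[:3].round(4),np.sqrt(s[3]+s[:3]@s[:3]).round(4),len(q))
m=near&(X[...,2]>.214)&(X[...,2]<.222); q=X[m]
if len(q)>20: A=np.c_[q[:,:2],np.ones(len(q))]; c=np.linalg.lstsq(A,q[:,2],rcond=None)[0]; print('top slope deg',np.degrees(np.arctan(c[:2])))
E
python3 fl.py pics/w11.png
```

```text
t 30.1 pos [ 0.5416 -0.027   0.358 ] psi 68.1 w 0.899 tilt [-0.001  0.001 -1.   ]
row [12.31  7.27 -0.19] yaw -29.9
time: 30.77
position: [0.6558, 0.0588, 0.3579]
ee_rot: [0.0, 0.657, 0.754, -0.0]
force: [-1.0, -0.5, -0.2]
width: 0.901
plate 3550 [0.6355 0.1395] 0.0582 [0.0614 0.0628 0.0642]
ball 112 [0.6369 0.1393] 0.0379 [0.1208 0.1248 0.1278]
ballup 2033 [0.6363 0.138 ] 0.0354 [0.1361 0.1437 0.1494]
rim 451 [0.63   0.1355] 0.0159 [0.2013 0.2032 0.2049]
stopper 817 [0.6293 0.1349] 0.0121 [0.2136 0.215  0.2163]
sphere [0.6359 0.1389 0.1202] 0.0374 2552
top slope deg [2.34908666 0.82988658]
```

View pics/w11.png

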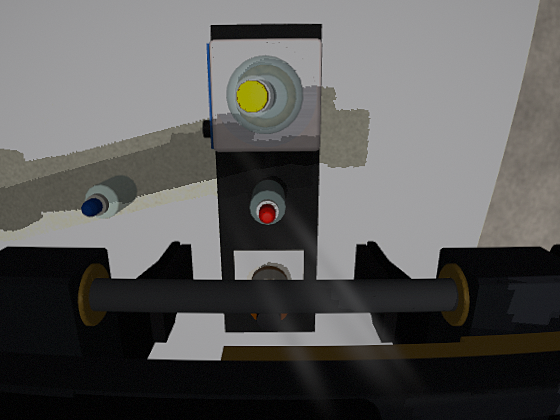

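View 15: the ball centre (0.6359, 0.1389) is on the plate's axis, so the ring is centred. The stopper, at (253,96), is off by (-6.6, -4) mm, so the flask leans about 4.6°. I'll grip the neck again with the jaw axis along the lean to set it upright.

```bash
python3 go.py .6359 .1389 .30 121 .6359 .1389 .187 121; python3 -m crank '[[2,0.5,0,-6,0.8],[5,0.6,0,-12,0.8],[8,0.8,1,-18,0.8],[8.2,0.9,3,-23,0.8],[8.2,0.9,5,-23,0.8],[8.2,0.9,5.5,-23,0.8],[8.2,0.9,5.5,-23,0.8],[8.2,0.9,5.5,-23,0.8]]';  python3 go.py .6359 .1389 .187 121
```

```text
t 30.82 pos [0.6558 0.0584 0.3582] psi 97.8 w 0.9 tilt [-0.    -0.001 -1.   ]
row [ 8.25 -0.88  5.82] yaw -23.2
row [ 8.26 -0.88 17.12] yaw -23.2
time: 31.48
position: [0.6536, 0.141, 0.3042]
ee_rot: [0.001, 0.494, 0.87, 0.0]
force: [1.0, -0.1, -0.2]
width: 0.902
t 31.48 pos [0.6536 0.141  0.3042] psi 120.8 w 0.902 tilt [ 0.001 -0.    -1.   ]
row [ 0.74 -1.63 11.72] yaw -0.2
```

```bash
python3 -m crank '[[0.7,-1.6,0,0,0.8],[0.7,-1.6,0,0,0.8],[0.7,-1.6,0,0,0.8],[0.7,-1.6,2,0,0.8],[0.7,-1.6,4,0,0.8],[0.7,-1.6,6,0,0.8],[0.7,-1.6,8,0,0.8],[0.7,-1.6,9,0,0.8],[0.7,-1.6,9,0,0.8],[0.7,-1.6,9,0,0.8]]'; python3 go.py .6359 .1389 .187 121
```

```text
time: 32.32
position: [0.6363, 0.14, 0.214]
ee_rot: [0.0, 0.493, 0.87, 0.0]
force: [-0.6, -0.3, 0.3]
width: 0.897
t 32.32 pos [0.6363 0.14   0.214 ] psi 121.0 w 0.897 tilt [ 0.001  0.    -1.   ]
row [-0.08 -0.1   2.7 ] yaw -0.0
```

```bash
python3 -m crank '[[-0.1,-0.1,1,0,0.8],[-0.1,-0.1,2,0,0.8],[-0.1,-0.1,2.7,0,0.4],[-0.1,-0.1,2.7,0,0.2],[-0.1,-0.1,2.7,0,0],[-0.1,-0.1,2.7,0,-0.1],[-0.1,-0.1,2.7,0,-0.2],[-0.1,-0.1,2.7,0,-0.25],[-0.1,-0.1,2.7,0,-0.3],[-0.1,-0.1,2.7,0,-0.35]]';  python3 -m crank '[[0,0,0,0,-0.35],[0,0,0,0,-0.38],[0,0,0,0,-0.4],[0,0,0,0,-0.42],[0,0,0,0,-0.45],[0,0,0,0,-0.45],[0,0,0,0,-0.45],[0,0,0,0,-0.45]]'; python3 go.py .6359 .1389 .187 121
```

```text
time: 33.15
position: [0.6353, 0.1387, 0.1868]
ee_rot: [0.0, 0.492, 0.87, 0.0]
force: [-0.6, -0.3, 0.7]
width: 0.387
time: 33.82
position: [0.6353, 0.1387, 0.1866]
ee_rot: [0.0, 0.492, 0.87, 0.0]
force: [-0.5, 0.3, 1.5]
width: 0.33
t 33.82 pos [0.6353 0.1387 0.1866] psi 121.0 w 0.33 tilt [ 0. -0. -1.]
row [-0.01  0.06 -0.04] yaw 0.0
```

```bash
python3 -m crank '[[0,0,0,0,-0.5],[0,0,0,0,-0.6],[0,0,0,0,-0.6],[0,0,0,0,-0.6],[0,0,0,0,-0.6]]'; python3 -m crank '[[0,0,0,0,-0.4],[0,0,0,0,-0.35],[0,0,0,0,-0.3],[0,0,0,0,-0.2],[0,0,0,0,-0.1],[0,0,0,0,0.2],[0,0,0,0,0.6],[0,0,0,0,0.6],[0,0,-3,0,0.6],[0,0,-6,0,0.6]]'; python3 -m crank '[[0,0,-4,0,0.6],[0,0,-8,0,0.6],[0,0,-11,0,0.6],[-3,0,-11,0,0.6],[-6,0,-11,0,0.6],[-8,0,-11,0,0.6],[-8,0,-11,0,0.6],[-8,0,-11,0,0.6]]'; python3 fl.py pics/w12.png; python3 go.py .655 .06 .36 98
```

```text
time: 34.23
position: [0.6353, 0.1387, 0.1865]
ee_rot: [0.0, 0.492, 0.87, -0.0]
force: [-0.1, -0.1, 1.7]
width: 0.33
time: 35.07
position: [0.6342, 0.138, 0.2452]
ee_rot: [-0.002, 0.492, 0.87, -0.002]
force: [0.6, 1.1, 0.3]
width: 0.739
time: 35.73
position: [0.677, 0.0685, 0.3558]
ee_rot: [-0.0, 0.494, 0.87, -0.0]
force: [-0.6, 1.2, -1.0]
width: 0.796
plate 3626 [0.6355 0.1394] 0.0584 [0.0614 0.0628 0.0642]
ball 101 [0.6361 0.139 ] 0.0376 [0.1218 0.1255 0.1277]
ballup 2087 [0.6363 0.1394] 0.035 [0.136  0.1437 0.1493]
rim 475 [0.6299 0.1357] 0.016 [0.2013 0.2032 0.2048]
stopper 830 [0.6294 0.1352] 0.0122 [0.2135 0.2149 0.2163]
sphere [0.6357 0.1388 0.1202] 0.0372 2603
top slope deg [2.51282285 0.97360448]
t 35.78 pos [0.6763 0.0704 0.3562] psi 121.0 w 0.801 tilt [-0.001  0.001 -1.   ]
row [ 0.2  -2.36 -0.38] yaw 23.0
```

The lean did not change: stopper offset (-6.3, -3.6) mm, width reading 28.7 mm. I'll retry on the rim alone, where the contact is a single thin disc, and measure it while held and again after release.

```bash
python3 -m crank '[[3,0,0,0,0.6],[6,0,0,0,0.6],[8,0,1,0,0.6],[8,0,4,0,0.6],[8,0,6,0,0.6],[8,0,8,0,0.6],[8,0,10,0,0.6],[8,0,10,0,0.6],[8,0,10,0,0.6]]' | sed -n 2p; cat > st.py <<'E'
from h import *
s=env.read_state(); print('tcp',s['position'].round(4),'w',s['width'].round(3),'f',s['force'].round(1))
x,y=.6357,.1395; t={}
for n in('scene','side'):
    im,d,p=snap(n); X=cloud(p,d); hsv=cv2.cvtColor(im,cv2.COLOR_RGB2HSV); near=np.hypot(X[...,0]-x,X[...,1]-y)<.06
    m=cv2.inRange(hsv,(20,110,60),(35,255,255))>0; m&=near; o=X[m]
    b=near&(X[...,2]>.1)&(X[...,2]<.15); q=X[b]; A=np.c_[2*q,np.ones(len(q))]; c=np.linalg.lstsq(A,(q**2).sum(1),rcond=None)[0]
    k=near&(X[...,2]>.155)&(X[...,2]<.2)&((hsv[...,2]>100)|(hsv[...,1]>90))
    nk=X[k]; 
    print(n,'stopper px',m.sum(),np.median(o,0).round(4) if len(o) else '','sphere',c[:3].round(4),np.sqrt(c[3]+c[:3]@c[:3]).round(4),'neck low/high',*[np.median(nk[(nk[:,2]>a)&(nk[:,2]<e)],0).round(4) for a,e in((.157,.17),(.17,.185),(.185,.2))])
E
python3 st.py; python3 go.py .6359 .1389 .225 121
```

```text
position: [0.6342, 0.1399, 0.2562]
t 36.53 pos [0.6342 0.1399 0.2562] psi 121.1 w 0.8 tilt [-0.002  0.    -1.   ]
row [-0.18  0.1   3.12] yaw 0.1Traceback (most recent call last):
  File "st.py", line 2, in <module>
    s=env.read_state(); print('tcp',s['position'].round(4),'w',s['width'].round(3),'f',s['force'].round(1))
                                                               ^^^^^^^^^^^^^^^^
AttributeError: 'float' object has no attribute 'round'
```

```bash
sed -i "s/s\['width'\].round(3)/round(s['width'],3)/" st.py; python3 st.py; python3 -m crank '[[-0.1,0.1,1,0,0.6],[-0.1,0.1,2,0,0.6],[-0.1,0.1,3.1,0,0.3],[-0.1,0.1,3.1,0,0.1],[-0.1,0.1,3.1,0,0],[-0.1,0.1,3.1,0,-0.1],[-0.1,0.1,3.1,0,-0.15],[-0.1,0.1,3.1,0,-0.2],[-0.1,0.1,3.1,0,-0.24],[-0.1,0.1,3.1,0,-0.26]]'; python3 -m crank '[[0,0,0,0,-0.28],[0,0,0,0,-0.3],[0,0,0,0,-0.3],[0,0,0,0,-0.3],[0,0,0,0,-0.3],[0,0,0,0,-0.3],[0,0,0,0,-0.3]]'; python3 st.py
```

```text
tcp [0.6342 0.1399 0.2562] w 0.8 f [0.1 0.5 0.8]
scene stopper px 35 [0.634  0.1277 0.2151] sphere [0.6385 0.1385 0.1213] 0.0364 neck low/high [0.6422 0.1282 0.1633] [0.6404 0.1269 0.1783] [0.64   0.1267 0.1921]
side stopper px 49 [0.6265 0.1323 0.2149] sphere [0.6354 0.1398 0.1216] 0.0364 neck low/high [0.6293 0.1288 0.16  ] [0.6313 0.1346 0.178 ] [0.6282 0.1319 0.1889]
time: 37.47
position: [0.6367, 0.1383, 0.2258]
ee_rot: [0.0, 0.492, 0.87, 0.0]
force: [0.4, -0.0, 1.7]
width: 0.393
time: 38.05
position: [0.6367, 0.1383, 0.2255]
ee_rot: [0.0, 0.492, 0.87, -0.0]
force: [-0.6, 0.2, 1.3]
width: 0.353
tcp [0.6367 0.1383 0.2255] w 0.353 f [-0.6  0.2  1.3]
scene stopper px 32 [0.6405 0.1324 0.2163] sphere [0.6402 0.1394 0.1224] 0.0363 neck low/high [0.6465 0.1301 0.1633] [0.6452 0.1299 0.1779] [0.6449 0.1303 0.1919]
side stopper px 26 [0.6389 0.1344 0.2168] sphere [0.637  0.1406 0.1228] 0.0363 neck low/high [0.6307 0.1316 0.1593] [0.635  0.1361 0.1792] [0.6443 0.1319 0.1911]
```

Held by the rim, the stopper moved +6.5 mm in x and +4.7 mm in y in the scene view, so the flask is now upright. Opening slowly.

```bash
python3 -m crank '[[0,0,0,0,-0.27],[0,0,0,0,-0.25],[0,0,0,0,-0.23],[0,0,0,0,-0.2],[0,0,0,0,-0.15],[0,0,0,0,-0.1],[0,0,0,0,0],[0,0,0,0,0],[0,0,0,0,0],[0,0,0,0,0]]'; python3 st.py
```

```text
time: 38.98
position: [0.6367, 0.1383, 0.2255]
ee_rot: [0.0, 0.492, 0.87, 0.0]
force: [0.1, 0.2, -0.3]
width: 0.496
tcp [0.6367 0.1383 0.2255] w 0.496 f [ 0.1  0.2 -0.3]
scene stopper px 30 [0.6361 0.1291 0.2148] sphere [0.6388 0.1384 0.1213] 0.0362 neck low/high [0.6431 0.1282 0.1631] [0.6412 0.1284 0.1776] [0.6412 0.1288 0.1917]
side stopper px 23 [0.6326 0.1298 0.2158] sphere [0.6358 0.1401 0.1213] 0.0366 neck low/high [0.6349 0.1298 0.1589] [0.6386 0.134  0.1743] [0.6427 0.1325 0.1889]
```

```bash
python3 -m crank '[[0,0,0,0,0.4],[0,0,-3,0,0.6],[0,0,-6,0,0.6],[0,0,-9,0,0.6],[0,0,-12,0,0.6],[-3,0,-13,0,0.6],[-6,0,-13,0,0.6],[-8,0,-13,0,0.6],[-8,0,-13,0,0.6],[-8,0,-13,0,0.6]]'|sed -n 2p; python3 fl.py pics/w13.png; python3 go.py .6359 .1389 .26 121
```

```text
position: [0.6783, 0.0681, 0.3549]
plate 3646 [0.6354 0.1397] 0.0582 [0.0614 0.0628 0.0643]
ball 101 [0.6363 0.1391] 0.0377 [0.1214 0.1251 0.1278]
ballup 2096 [0.6362 0.1386] 0.035 [0.136  0.1436 0.1493]
rim 494 [0.6298 0.1357] 0.0158 [0.2013 0.2032 0.205 ]
stopper 820 [0.6291 0.1352] 0.012 [0.2135 0.2149 0.2163]
sphere [0.6357 0.1388 0.1202] 0.0373 2606
top slope deg [3.07569731 1.00253801]
t 39.97 pos [0.6776 0.0701 0.3552] psi 121.0 w 0.798 tilt [-0.001  0.001 -1.   ]
row [ 8.04 -0.03  9.53] yaw -0.0
```

The lean returned to exactly the same value, so it is a resting position of this ball in this ring. I'll lift the flask by the neck a few cm, check that it hangs straight, turn it 20° and seat it again vertically.

```bash
python3 -m crank '[[3,0,0,0,0.6],[6,0,0,0,0.6],[8,0,1,0,0.6],[8,0,4,0,0.6],[8,0,7,0,0.6],[8,0,10,0,0.6],[8,0,13,0,0.6],[8,0,15,0,0.6],[8,0,15,0,0.6],[8,0,15,0,0.6]]' | sed -n 2p;  python3 go.py .6357 .1388 .184 121
```

```text
position: [0.6356, 0.1397, 0.2052]
t 40.8 pos [0.6356 0.1397 0.2052] psi 121.1 w 0.799 tilt [-0.002  0.    -1.   ]
row [-0.08 -0.04  2.12] yaw 0.1
```

```bash
python3 -m crank '[[-0.1,0,1,0,0.4],[-0.1,0,2.1,0,0.2],[-0.1,0,2.1,0,0],[-0.1,0,2.1,0,-0.2],[-0.1,0,2.1,0,-0.3],[-0.1,0,2.1,0,-0.4],[-0.1,0,2.1,0,-0.5],[-0.1,0,2.1,0,-0.7],[-0.1,0,2.1,0,-0.7],[-0.1,0,2.1,0,-0.7]]'; python3 -m crank '[[0,0,0,0,-0.7],[0,0,0,0,-0.7],[0,0,0,0,-0.7],[0,0,0,0,-0.7],[0,0,-0.3,0,-0.7],[0,0,-0.8,0,-0.7],[0,0,-1.5,0,-0.7],[0,0,-2.5,0,-0.7],[0,0,-3.5,0,-0.7],[0,0,-3.5,0,-0.7]]'; python3 st.py; python3 - <<'E'
from h import *
im,d,p=snap('wrist'); save(im,'pics/w14.png'); a=[]
for n,(x,y) in(('scene',(342,165)),('side',(288,125))):
    im,d,p=snap(n); a.append(cv2.resize(im[y-55:y+65,x-60:x+60],(400,400),interpolation=cv2.INTER_CUBIC))
save(np.hstack(a),'pics/s14.png')
E
```

```text
time: 41.63
position: [0.6373, 0.1376, 0.1849]
ee_rot: [0.0, 0.492, 0.87, 0.0]
force: [-1.0, -0.5, 2.6]
width: 0.335
time: 42.47
position: [0.6385, 0.1383, 0.2226]
ee_rot: [0.002, 0.492, 0.87, 0.002]
force: [1.2, -0.0, -2.1]
width: 0.335
tcp [0.6385 0.1383 0.2226] w 0.335 f [ 1.2 -0.  -2.1]
scene stopper px 33 [0.642  0.1329 0.2546] sphere [0.6415 0.1404 0.1584] 0.036 neck low/high [0.6615 0.113  0.1637] [0.6572 0.1171 0.1775] [0.6508 0.1282 0.1899]
side stopper px 0  sphere [0.6376 0.1403 0.157 ] 0.0352 neck low/high [0.6253 0.1125 0.1653] [0.6278 0.1179 0.1776] [0.6374 0.1275 0.1893]
```

View pics/s14.png

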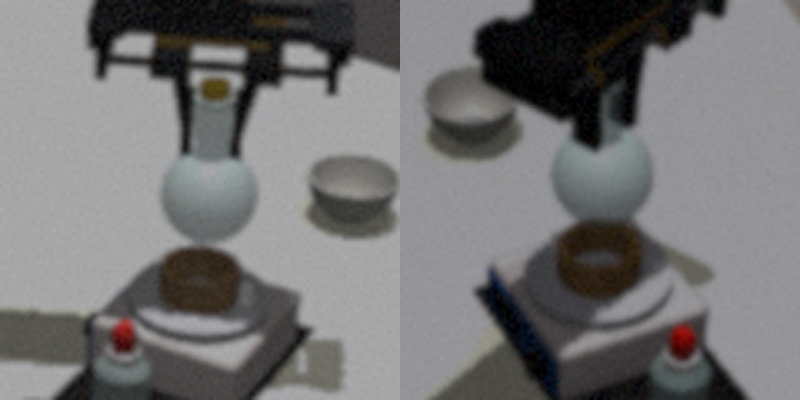

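View 16 (my last): the flask hangs straight from the jaws over the ring. The ring sits flat and is still in the plate's middle.

```bash
python3 - <<'E'
from h import *
for n in('scene','side'):
    im,d,p=snap(n); X=cloud(p,d); near=np.hypot(X[...,0]-.6357,X[...,1]-.1395)<.045
    m=near&(X[...,2]>.086)&(X[...,2]<.096); q=X[m]; c,r=cv2.minEnclosingCircle(q[:,:2].astype(np.float32)); A=np.c_[q[:,:2]-np.array(c),np.ones(len(q))]; s=np.linalg.lstsq(A,q[:,2],rcond=None)[0]; print(n,m.sum(),np.round(c,4),round(r,4),'slope',np.degrees(s[:2]).round(1),'z',s[2].round(4))
E
python3 -m crank '[[0,0,0,4,-0.7],[0,0,0,8,-0.7],[0,0,0,12,-0.7],[0,0,0,16,-0.7],[0,0,0,20,-0.7],[0,0,0,20,-0.7],[0,0,0,20,-0.7]]'; python3 go.py .636 .139 .187 101
```

```text
scene 179 [0.6385 0.1367] 0.0341 slope [-0.3  0.6] z 0.0906
side 206 [0.6354 0.1379] 0.0349 slope [-0.4 -0.2] z 0.0906
time: 43.4
position: [0.637, 0.1375, 0.2192]
ee_rot: [-0.0, 0.635, 0.772, -0.0]
force: [0.1, 0.1, -1.6]
width: 0.332
t 43.4 pos [0.637  0.1375 0.2192] psi 101.1 w 0.332 tilt [-0. -0. -1.]
row [ 0.17 -0.07  3.22] yaw 0.1
```

```bash
python3 -m crank '[[-0.1,-0.1,0.5,0,-0.7],[-0.1,-0.1,1,0,-0.7],[-0.1,-0.1,1.5,0,-0.7],[-0.1,-0.1,2,0,-0.7],[-0.1,-0.1,2.5,0,-0.7],[-0.1,-0.1,2.8,0,-0.7],[-0.1,-0.1,2.9,0,-0.7],[-0.1,-0.1,2.9,0,-0.7],[-0.1,-0.1,2.9,0,-0.7]]'; python3 st.py
```

```text
time: 44.15
position: [0.6365, 0.1364, 0.1906]
ee_rot: [0.0, 0.636, 0.772, 0.0]
force: [0.1, 1.0, -1.5]
width: 0.331
tcp [0.6365 0.1364 0.1906] w 0.331 f [ 0.1  1.  -1.5]
scene stopper px 33 [0.6402 0.1314 0.2206] sphere [0.6405 0.138  0.1275] 0.0363 neck low/high [0.6453 0.128  0.1607] [0.6451 0.1278 0.178 ] [0.6451 0.1286 0.1925]
side stopper px 6 [0.6408 0.131  0.2214] sphere [0.6373 0.1391 0.1279] 0.0361 neck low/high [0.6369 0.1271 0.16  ] [0.6514 0.1323 0.1809] [0.6515 0.1306 0.1915]
```

```bash
python3 -m crank '[[0,0,0.2,0,-0.7],[0,0,0.35,0,-0.7],[0,0,0.45,0,-0.7],[0,0,0.45,0,-0.7],[0,0,0.45,0,-0.7]]'; python3 -m crank '[[0,0,0.05,0,-0.7],[0,0,0.1,0,-0.7],[0,0,0.1,0,-0.7],[0,0,0.1,0,-0.7]]'; python3 st.py
```

```text
time: 44.67
position: [0.6363, 0.1363, 0.1859]
ee_rot: [0.0, 0.636, 0.772, -0.0]
force: [0.2, 0.1, -0.8]
width: 0.332
time: 45.0
position: [0.6364, 0.1364, 0.1851]
ee_rot: [0.0, 0.636, 0.772, 0.0]
force: [-0.7, -0.3, -1.1]
width: 0.334
tcp [0.6364 0.1364 0.1851] w 0.334 f [-0.7 -0.3 -1.1]
scene stopper px 32 [0.6391 0.1324 0.2161] sphere [0.6406 0.1375 0.1227] 0.0361 neck low/high [0.643  0.1281 0.1619] [0.643  0.1278 0.1771] [0.6453 0.1289 0.1922]
side stopper px 5 [0.6417 0.1307 0.2145] sphere [0.6376 0.14   0.1223] 0.0368 neck low/high [0.6379 0.1277 0.1604] [0.6176 0.1303 0.1781] [0.6356 0.1287 0.1916]
```

```bash
python3 -m crank '[[-0.1,-0.15,0,0,-0.7],[-0.1,-0.15,0,0,-0.7],[-0.1,-0.15,0.1,0,-0.7],[-0.1,-0.15,0.1,0,-0.7],[-0.1,-0.15,0.1,0,-0.7]]'; python3 -m crank '[[0,0,0.05,0,-0.7],[0,0,0.1,0,-0.7],[0,0,0.1,0,-0.7],[0,0,0.1,0,-0.7]]'; python3 st.py
```

```text
time: 45.52
position: [0.6352, 0.1355, 0.1846]
ee_rot: [0.0, 0.636, 0.772, 0.0]
force: [0.0, 0.5, 3.6]
width: 0.331
time: 45.85
position: [0.6355, 0.1361, 0.1843]
ee_rot: [0.0, 0.636, 0.772, 0.001]
force: [-0.8, 0.6, 6.5]
width: 0.335
tcp [0.6355 0.1361 0.1843] w 0.335 f [-0.8  0.6  6.5]
scene stopper px 36 [0.6388 0.1307 0.2159] sphere [0.6391 0.1372 0.1219] 0.0363 neck low/high [0.641  0.1271 0.1627] [0.6417 0.1277 0.1765] [0.6429 0.1282 0.192 ]
side stopper px 3 [0.6394 0.1309 0.2118] sphere [0.6357 0.1386 0.122 ] 0.0365 neck low/high [0.6347 0.1274 0.1599] [0.6169 0.1281 0.1784] [0.6509 0.1298 0.1927]
```

```bash
python3 -m crank '[[0,0,-0.05,0,-0.7],[0,0,-0.05,0,-0.4],[0,0,-0.05,0,-0.35],[0,0,-0.05,0,-0.3],[0,0,-0.05,0,-0.25],[0,0,-0.05,0,-0.2],[0,0,-0.05,0,-0.1],[0,0,-0.05,0,0.1],[0,0,-0.05,0,0.4],[0,0,-0.05,0,0.6]]';  python3 -m crank '[[0,0,0,0,0.6],[0,0,-3,0,0.6],[0,0,-6,0,0.6],[0,0,-9,0,0.6],[0,0,-12,0,0.6],[0,0,-15,0,0.6],[-3,0,-17,0,0.6],[-6,0,-17,0,0.6],[-8,0,-17,0,0.6],[-8,0,-17,0,0.6]]'; python3 -m crank '[[0,0,0,0,0.6],[0,0,0,0,0.6]]' >/dev/null; python3 fl.py pics/w15.png; python3 st.py
```

```text
time: 46.78
position: [0.635, 0.1348, 0.1831]
ee_rot: [-0.0, 0.636, 0.772, -0.0]
force: [0.0, -1.2, -0.3]
width: 0.592
time: 47.62
position: [0.6519, 0.0496, 0.3534]
ee_rot: [0.002, 0.64, 0.769, -0.001]
force: [0.2, -0.6, 0.5]
width: 0.798
plate 3659 [0.6353 0.1394] 0.0584 [0.0614 0.0628 0.0642]
ball 101 [0.6359 0.1381] 0.0379 [0.121  0.1246 0.1274]
ballup 2159 [0.6361 0.1383] 0.035 [0.136  0.1439 0.1494]
rim 510 [0.6336 0.1422] 0.0157 [0.2018 0.2033 0.2049]
stopper 846 [0.6332 0.1428] 0.0121 [0.2137 0.2151 0.2165]
sphere [0.6358 0.1388 0.1203] 0.0372 2675
top slope deg [ 1.50681308 -1.61276416]
tcp [0.6499 0.0582 0.3534] w 0.801 f [-0.4 -0.9 -0.1]
scene stopper px 35 [0.6385 0.1362 0.2158] sphere [0.6385 0.1386 0.1217] 0.0365 neck low/high [0.6434 0.1312 0.1625] [0.6437 0.1322 0.1776] [0.6418 0.1324 0.1913]
side stopper px 55 [0.6311 0.1389 0.2154] sphere [0.6356 0.1399 0.1215] 0.0365 neck low/high [0.6328 0.1322 0.1604] [0.6367 0.1369 0.1749] [0.6219 0.1405 0.1918]
```

The flask now leans 2.9° instead of 4.6°. The ball is within 1 mm of the plate's axis and its height is right, so I accept this. Because the flask was lifted again after the later steps, I'll also lift the amber and then the red bottle and set each back down, so the final order stays as asked.

```bash
python3 go.py .6733 -.1170 .16 98; python3 -m crank '[[-3,-0.2,0,0.5,1],[-7,-0.2,0,1,1],[-11,-0.2,2,2,1],[-15,-0.2,5,2,1],[-17.5,-0.2,9,2,1],[-17.5,-0.2,13,2,1],[-17.5,-0.2,17,2,1],[-17.5,-0.2,19,2,1],[-17.5,-0.2,19,2,1],[-17.5,-0.2,19,2,1]]'; python3 go.py .6733 -.117 .072 98
```

```text
t 47.93 pos [0.6499 0.0583 0.3534] psi 101.2 w 0.799 tilt [-0.     0.001 -1.   ]
row [-17.66  -1.09  19.33] yaw 3.2
time: 48.77
position: [0.6812, -0.1146, 0.1623]
ee_rot: [-0.002, 0.649, 0.761, -0.001]
force: [0.1, -0.5, 0.2]
width: 0.999
t 48.77 pos [ 0.6812 -0.1146  0.1623] psi 99.1 w 0.999 tilt [-0.003  0.001 -1.   ]
row [-0.13 -0.79  9.04] yaw 1.1
```

```bash
python3 -m crank '[[-0.2,-0.8,0,1,1],[-0.2,-0.8,0,1,1],[-0.2,-0.8,2,1,1],[-0.2,-0.8,4,1,1],[-0.2,-0.8,4.5,1,1],[-0.2,-0.8,4.5,1,1]]' | sed -n 2p; python3 go.py .6733 -.117 .072 98
```

```text
position: [0.674, -0.119, 0.1189]
t 49.27 pos [ 0.674  -0.119   0.1189] psi 98.0 w 1.002 tilt [-0. -0. -1.]
row [ 0.21 -0.04  4.69] yaw -0.0
```

```bash
python3 -m crank '[[0.2,0,1.5,0,1],[0.2,0,3,0,1],[0.2,0,4.2,0,1],[0.2,0,4.7,0,1],[0.2,0,4.7,0,1],[0.2,0,4.7,0,0.5],[0.2,0,4.7,0,0.4],[0.2,0,4.7,0,0.2],[0.2,0,4.7,0,0],[0.2,0,4.7,0,0]]'; python3 -m crank '[[0,0,0,0,0],[0,0,0,0,0],[0,0,0,0,0],[0,0,0,0,0],[0,0,-0.5,0,0],[0,0,-1.5,0,0],[0,0,-2.5,0,0],[0,0,-3,0,0],[0,0,-3,0,0],[0,0,-3,0,0]]'; python3 -m crank '[[0,0,0.5,0,0],[0,0,1,0,0],[0,0,1.5,0,0],[0,0,2,0,0],[0,0,2.4,0,0],[0,0,2.7,0,0],[0,0,2.8,0,0],[0,0,2.8,0,0]]'; python3 go.py .6733 -.117 .072 98
```

```text
time: 50.1
position: [0.6742, -0.1169, 0.072]
ee_rot: [0.0, 0.656, 0.755, 0.0]
force: [-0.6, 0.1, 0.0]
width: 0.709
time: 50.93
position: [0.6742, -0.1169, 0.1023]
ee_rot: [0.001, 0.656, 0.755, 0.0]
force: [-0.1, -0.3, -1.1]
width: 0.606
time: 51.6
position: [0.6738, -0.1169, 0.073]
ee_rot: [-0.0, 0.656, 0.755, -0.0]
force: [-0.1, 0.1, -0.9]
width: 0.609
t 51.6 pos [ 0.6738 -0.1169  0.073 ] psi 98.0 w 0.609 tilt [-0.001  0.    -1.   ]
row [-0.01 -0.05  0.1 ] yaw 0.0
```

```bash
python3 -m crank '[[0,0,0.05,0,0],[0,0,0.1,0,0],[0,0,0.1,0,0],[0,0,0.1,0,0],[0,0,0.1,0,0.25],[0,0,0.1,0,0.3],[0,0,0.1,0,0.4],[0,0,0.1,0,0.6],[0,0,0.1,0,0.8],[0,0,0.1,0,1]]'; python3 -m crank '[[0,0,0,0,1],[0,0,-3,0,1],[0,0,-7,0,1],[0,0,-11,0,1],[0,0,-15,0,1],[3,0,-15,4,1],[6,0,-15,10,1],[9,0,-15,16,1],[12,0,-15,22,1],[12.8,0,-15,28,1]]'; python3 -m crank '[[0,0,0,2,1],[0,0,0,2,1]]'|sed -n 2p; python3 go.py .6551 .0126 .12 68
```

```text
time: 52.43
position: [0.674, -0.1169, 0.0726]
ee_rot: [0.0, 0.656, 0.755, 0.0]
force: [0.5, 0.3, -0.1]
width: 0.839
time: 53.27
position: [0.6548, 0.017, 0.2232]
ee_rot: [-0.002, 0.818, 0.575, 0.001]
force: [-0.4, 1.7, -0.7]
width: 1.002
position: [0.6559, 0.0114, 0.2228]
t 53.43 pos [0.6559 0.0114 0.2228] psi 68.1 w 0.996 tilt [ 0. -0. -1.]
row [ 0.08 -0.12 10.28] yaw 0.1
```

```bash
python3 -m crank '[[0,-0.1,2,0,1],[0,-0.1,5,0,1],[0,-0.1,8,0,1],[0,-0.1,10.3,0,1],[0,-0.1,10.3,0,1],[0,-0.1,10.3,0,1]]' | sed -n 2p; python3 go.py .6545 .0114 .069 68
```

```text
position: [0.6546, 0.0094, 0.1185]
t 53.93 pos [0.6546 0.0094 0.1185] psi 68.0 w 0.998 tilt [-0.003 -0.    -1.   ]
row [ 0.19 -0.08  4.95] yaw -0.0
```

```bash
python3 -m crank '[[0.2,0,1.5,0,1],[0.2,0,3,0,1],[0.2,0,4.4,0,1],[0.2,0,4.9,0,1],[0.2,0,4.9,0,0.6],[0.2,0,4.9,0,0.3],[0.2,0,4.9,0,0.1],[0.2,0,4.9,0,-0.2],[0.2,0,4.9,0,-0.2],[0.2,0,4.9,0,-0.2]]'; python3 -m crank '[[0,0,0,0,-0.2],[0,0,0,0,-0.2],[0,0,0,0,-0.2],[0,0,0,0,-0.2],[0,0,0,0,-0.2],[0,0,-0.5,0,-0.2],[0,0,-1.5,0,-0.2],[0,0,-2.5,0,-0.2],[0,0,-3,0,-0.2],[0,0,-3,0,-0.2]]'; python3 -m crank '[[0,0,0.5,0,-0.2],[0,0,1,0,-0.2],[0,0,1.5,0,-0.2],[0,0,2,0,-0.2],[0,0,2.4,0,-0.2],[0,0,2.7,0,-0.2],[0,0,2.8,0,-0.2],[0,0,2.8,0,-0.2]]'; python3 go.py .6545 .0112 .069 68
```

```text
time: 54.77
position: [0.6563, 0.0121, 0.0711]
ee_rot: [0.0, 0.829, 0.559, 0.0]
force: [-0.3, 0.7, -0.3]
width: 0.629
time: 55.6
position: [0.6573, 0.0123, 0.1028]
ee_rot: [0.001, 0.829, 0.559, 0.002]
force: [0.3, -0.1, 0.3]
width: 0.496
time: 56.27
position: [0.6557, 0.0121, 0.072]
ee_rot: [-0.0, 0.829, 0.559, -0.0]
force: [-0.7, 0.6, -0.9]
width: 0.496
t 56.27 pos [0.6557 0.0121 0.072 ] psi 68.0 w 0.496 tilt [-0.001 -0.    -1.   ]
row [-0.13 -0.08  0.3 ] yaw 0.0
```

```bash
python3 -m crank '[[0,-0.1,0,0,-0.2],[0,-0.1,0.05,0,-0.2],[0,-0.1,0.1,0,-0.2],[0,-0.1,0.1,0,-0.2],[0,-0.1,0.1,0,-0.2]]'; python3 -m crank '[[0,0,0,0,0.05],[0,0,0,0,0.1],[0,0,0,0,0.3],[0,0,0,0,0.5],[0,0,0,0,0.7],[0,0,0,0,0.8],[0,0,-2,0,0.8],[0,0,-5,0,0.8],[0,0,-9,0,0.8],[0,0,-13,0,0.8]]'; python3 -m crank '[[0,0,-4,0,0.8],[0,0,-8,0,0.8],[-1,-3,-12,0,0.8],[-4,-6,-15,0,0.8],[-7,-9,-17,0,0.8],[-8,-9,-17,0,0.8],[-8,-9,-17,0,0.8],[-8,-9,-17,0,0.8]]'; python3 - <<'E'
from h import *
T=dict(red=(.6545,.011,[(.098,.109),(.05,.071)]),amber=(.6732,-.1174,[(.1,.112),(.055,.078)]))
im,d,p=snap('wrist'); X=cloud(p,d)
for k,(x,y,b) in T.items():
    for lo,hi in b:
        m=(np.hypot(X[...,0]-x,X[...,1]-y)<.05)&(X[...,2]>lo)&(X[...,2]<hi)
        if m.sum()>9: c,r=cv2.minEnclosingCircle(X[m][:,:2].astype(np.float32)); print(k,(lo,hi),m.sum(),np.round(c,4),round(r,4),np.percentile(X[m][:,2],95).round(4))
# bystanders: before/after
B=dict(blue_bulb=((100,120,50),(130,255,255),(.455,0.005),.08),dish=((0,0,0),(180,255,255),None,None))
for n in('scene','side'):
    z=np.load(f'pics/{n}0.npz'); p0={k:z[k] for k in('camera_matrix','distortion','camera_from_world')}
    im,d,p=snap(n)
    for lab,I,D in(('before',z['im'],z['d']),('after',im,d)):
        X=cloud(p0,D); h=cv2.cvtColor(I,cv2.COLOR_RGB2HSV); bl=(cv2.inRange(h,(100,120,40),(130,255,255))>0)
        o=[]
        for nm,m in(('blue',bl&(X[...,2]>.075)&(X[...,2]<.11)&(np.abs(X[...,1])<.06)),('clip',bl&(X[...,2]<.03)&(X[...,1]<-.25)),('dish',(X[...,2]>.02)&(X[...,2]<.055)&(X[...,1]>.27)&(X[...,1]<.45)&(X[...,0]>.5)&(X[...,0]<.8))):
            v=np.argwhere(m); o.append((nm,len(v),np.median(X[m],0).round(4)))
        print(n,lab,o)
E
python3 st.py
```

```text
time: 56.68
position: [0.6551, 0.0124, 0.0717]
ee_rot: [0.0, 0.829, 0.559, 0.0]
force: [0.9, -0.0, -0.8]
width: 0.497
time: 57.52
position: [0.6542, 0.0124, 0.2021]
ee_rot: [-0.001, 0.829, 0.559, -0.001]
force: [-0.4, -0.0, 0.5]
width: 0.891
time: 58.18
position: [0.5411, -0.029, 0.3728]
ee_rot: [0.001, 0.83, 0.558, 0.001]
force: [0.5, -0.4, -0.2]
width: 0.899
red (0.098, 0.109) 251 [0.6545 0.0112] 0.0101 0.1085
red (0.05, 0.071) 260 [0.654  0.0111] 0.0221 0.0707
amber (0.1, 0.112) 571 [ 0.674  -0.1166] 0.0154 0.1103
amber (0.055, 0.078) 346 [ 0.6742 -0.1164] 0.0271 0.0777
scene before [('blue', 28, array([ 0.4575, -0.0161,  0.1002])), ('clip', 61, array([ 0.5462, -0.4207,  0.014 ])), ('dish', 226, array([0.6197, 0.4035, 0.0362]))]
scene after [('blue', 23, array([ 0.4581, -0.0163,  0.0969])), ('clip', 61, array([ 0.5459, -0.4206,  0.0137])), ('dish', 235, array([0.6193, 0.4028, 0.0357]))]
side before [('blue', 48, array([ 0.4503, -0.0142,  0.1014])), ('clip', 192, array([ 0.5431, -0.4313,  0.0141])), ('dish', 224, array([0.6127, 0.4026, 0.0373]))]
side after [('blue', 45, array([ 0.4497, -0.0161,  0.0997])), ('clip', 190, array([ 0.5433, -0.4307,  0.0144])), ('dish', 228, array([0.6134, 0.4021, 0.0363]))]
tcp [ 0.5419 -0.0273  0.3706] w 0.9 f [-0.6 -0.2 -0. ]
scene stopper px 36 [0.6385 0.136  0.2153] sphere [0.6384 0.1385 0.1214] 0.0364 neck low/high [0.6439 0.1316 0.1617] [0.6428 0.1315 0.1772] [0.6427 0.1327 0.1925]
side stopper px 59 [0.6323 0.1378 0.2156] sphere [0.6353 0.1393 0.1218] 0.0362 neck low/high [0.6345 0.1328 0.1604] [0.622  0.1368 0.1794] [0.6214 0.1402 0.1912]
```

All is in place, the bystanders have not moved and the gripper is clear, so I'm handing in.

```bash
python3 -c "
from rig import env
print(env.sign_off())"
```

```text
the job is handed in; nothing more can be done
None
```

The station is set up in the order asked and handed in at about 58 s of the 112 s allowed. The flask still leans about 3°, and it was lifted again out of order.

**Final measurements**
- **Cork ring:** within 1 mm of the plate's centre when placed. With the flask lifted off later it read about 0–2 mm off in the two fixed views.
- **Flask:** seated in the ring with the ball within 1 mm of the plate's axis, stopper top 215 mm (216 expected).
- **Amber bottle:** about 1 mm from the tile's centre, standing upright.
- **Red dropper:** within 0.5 mm of the midpoint between stirrer and tile, standing upright.
- **Blue dropper, dish and clip:** their positions agree before and after to within 2 mm, which is the measuring noise.

**What did not go smoothly**
- **First flask grasp:** I began lifting before the fingers had fully closed, so the neck slid about 12 mm in the jaws. It was not dropped.
- **Flask lean:** after seating it leaned about 4.6°, and squeezing the neck and then the rim did not cure it. I lifted it about 35 mm, turned it 20° and seated it again, which left about 3°.
- **Order:** because that re-seating came after the amber and red bottles were in place, I lifted each about 3 cm and set it down again, amber first and then red.

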